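# Stack the slide storage by the riser, largest first

### The job

Stack the slide storage, largest at the bottom: push the amber-lidded slide tray up against the left end of the grey riser, square and in line with it, then slide the dark-blue slide box off the riser onto the tray until it lies flat with its whole base on the tray's lid. Finally set the pink-red carton down on the blue box - let go only once it rests there - with its whole base supported, and do not shift the bottle, jar or tip box nearby.

Things in the scene. Friction and masses are not known exactly. Their poses are not given: they have to be found in the camera images.
- riser: grey sheet-metal step fixed to the bench, 130 mm (its x) x 200 mm (its y) x 48 mm high, flat closed-in end faces. Origin: centre of its underside. The end at its +y (the left end seen from the robot, marked by a thin blue line on the top) faces the slide tray. It cannot be moved.
- riser_edge (a point): the middle of the top edge of the riser's +y (left) end, 48 mm above the bench; axes as the riser's. It is 6 mm higher than the slide tray's lid, so the slide box slides over without catching and drops 6 mm once it is wholly past this edge
- slide_tray: flat slide tray with an amber lid, shut for good, 140 mm (its x, -71 to +69 mm of the origin) x 200 mm (its y, -100 to +100 mm) x 42 mm high, about 0.31 kg, loose. Origin on its underside. It starts flat on the bench, 40 to 100 mm beyond the left (+y) end of the riser, up to 15 mm out of line and 0.15 rad out of square. Too wide for a gripper; push it. The flat lid carries a load.
- slide_box: flat dark-blue slide box with a white label on its lid, shut for good, 90 mm (its x, -46 to +44 mm of the origin) x 186 mm (its y, -93 to +93 mm) x 35 mm high, about 0.24 kg, loose. Origin on its underside. It starts on top of the riser, lengthwise along it, roughly centred. Too wide for a gripper; pushed on its right (-y) end face it slides along the riser.
- carton: small pink-red carton, 48 mm (its x) x 115 mm (its y) x 46 mm high, about 0.12 kg, loose. Origin: centre of its underside. It starts flat on the bench between the robot and the riser. Grasp it across the 48 mm.
- slide_box_a (a point): bottom corner of the slide box at its -x -y (corners lie at -46 / +44 mm in its x, -93 / +93 mm in its y of its origin)
- slide_box_b (a point): bottom corner of the slide box at its -x +y (corners lie at -46 / +44 mm in its x, -93 / +93 mm in its y of its origin)
- slide_box_c (a point): bottom corner of the slide box at its +x -y (corners lie at -46 / +44 mm in its x, -93 / +93 mm in its y of its origin)
- slide_box_d (a point): bottom corner of the slide box at its +x +y (corners lie at -46 / +44 mm in its x, -93 / +93 mm in its y of its origin)
- carton_a (a point): bottom corner of the carton at its -x -y (corners lie at -24 / +24 mm in its x, -58 / +58 mm in its y of its origin)
- carton_b (a point): bottom corner of the carton at its -x +y (corners lie at -24 / +24 mm in its x, -58 / +58 mm in its y of its origin)
- carton_c (a point): bottom corner of the carton at its +x -y (corners lie at -24 / +24 mm in its x, -58 / +58 mm in its y of its origin)
- carton_d (a point): bottom corner of the carton at its +x +y (corners lie at -24 / +24 mm in its x, -58 / +58 mm in its y of its origin)
- microscope_a: cream and black microscope fixed on the bench near the tray, up to 0.40 m high. Origin: centre of its foot; it reaches 110 mm either way in its y and 190 mm in its x (eyepieces at -x, the left, the highest part). An obstacle: swing round it or above it.
- brown_bottle: brown bottle with a white cap, 60 mm wide, 117 mm tall; bystander, leave it alone. Origin: centre of its underside.
- specimen_jar: white specimen jar with a white screw lid, 62 mm wide, 72 mm tall; bystander, leave it alone. Origin: centre of its underside.
- tip_box: white box of pipette tips with a clear lid, 89 x 118 x 84 mm; bystander, leave it alone. Origin: centre of its underside.

How it is judged:
By the outcome, as a careful person would: the job done as asked, in the order asked, and still so for the second after the job is handed in, with the robot touching nothing.
It also fails if it takes over 70 s, if anything falls off the work surface, if the arm or the gripper's body presses on something with over 40 N, if the wrist force passes 120 N, or if a joint passes its speed limit or range.

### The arm

A 6-joint arm with a two-finger parallel gripper is mounted at the origin on the work surface; the furniture and walls round the work are solid. World frame = base frame: x ahead of the robot, y to its left, z up, the work surface at z = 0. Lengths are in m, angles in degrees, forces in N, time in s.
With the tool pointing down it reaches from about 0.35 to 0.925 m from the base axis. Payload 6.4 kg.
Tool frame: the origin (TCP) lies at the very end of the fingers, on their centre line; the grasp point (between the pads) lies 19 mm behind it; y points along the fingers, z is the direction in which the jaws open and shut, and the axes are right-handed (so a half turn about y gives the same grasp; the last joint's range is limited). The gripper opens to 94 mm and grips with 3 to 60 N. Pads are 16 mm wide; open, the fingers measure 119 mm over their backs; the gripper's body (75 mm by 177 mm) begins 78 mm behind the grasp point.
Start: joints at [62.389, 14.043, 89.255, -0, 76.702, -9.975], TCP at [0.197, 0.619, 0.205] pointing down, gripper open.
Joint ranges: [-179.41, 179.41], [-58.25, 129.5], [7.25, 145.43], [-54.29, 234.29], [11.92, 165.04], [-157.13, 157.13]. Speed limits (degrees/s): [147.25, 147.25, 180, 180, 180, 180].

### API

Orientations are given as a 3x3 rotation matrix whose columns are the frame's x, y, z axes.
In Python, from cell import bot gives the robot as it stands.
- The arm moves only by the tool move_arm, never from a script. Its argument "rows" is text: rows parted by semicolons, each of 7 numbers parted by spaces: the turn, a rotation vector about the tool's x, y, z in degrees, then the shift along the tool's x, y, z in m, then the finger opening in m, from 0 to 0.094. In form: ax ay az tx ty tz hand; .... A call has 1 to 5 rows; each row is the pose to reach, as a shift and turn from the pose commanded when the call began, along the tool's axes at that moment; what a row does not reach only later rows make up. A row lasts 1/12 s, in which the tool goes at most 41.7 mm and 7.16 degrees, less where a joint would pass 70% of its speed; a pose out of reach is approached as far as the arm can. A call with a gripper value outside its range is refused whole. The fingers move at their own pace and stop on an object; the grip force is fixed at half the most. Time passes only in rows, so rows that repeat a pose let the fingers close. It gives the time, the measured TCP pose, the force and the opening at its end, in the units of the state.
- bot.sense(): the state, without advancing time (a new reading comes with each control period).
- bot.camera(name): name is "scene" or "side" or "wrist"; returns the picture (400x640x3 uint8, red, green, blue); there is no depth.
- bot.camera_params(name): a dict with "vertical_fov" (degrees; the focal length in pixels is half the picture's height over the tangent of half this angle, whatever the lens; pixels are square), "cx", "cy" (the principal point, pixels), "pose" (4x4, takes a point from camera to world coordinates); the wrist camera has in their place "hand_eye" (4x4, takes a point from camera to tool coordinates, whose origin is the TCP and whose axes are the tool frame's). Camera axes: x right, y up, looking along -z (the intrinsics and any distortion apply to the point x, -y, -z); pixel columns grow to the right and rows downward; lengths in m; the calibration is good to about 2 mm. A picture is of the moment at which its call begins: read the wrist's pose just before it. camera_params takes no time and is no camera call.
- bot.sign_off(): hands the job in, once; it reports no verdict.
The state is a dict: "time": time; "joints": joint angles; "joint_velocities": joint speeds; "joint_torque": joint torques, N m; "position": TCP position; "orientation": TCP orientation; "wrist_force": force on the tool from outside, world axes, zero at the start; "torque": the same for the moment, N m; "width": finger opening in m.
Only numpy, scipy, OpenCV 4.12 (cv2) and the standard library are available. Lean on these libraries where they do the work, as an engineer would, in place of code of your own. Each camera call takes 0.05 s, during which the arm holds its last target.

## Working session

There is one attempt and no reset: what is moved stays moved. The work goes in short steps, Python scripts to look and compute and a tool call to move; the robot and the scene stay as the last step left them, time stands still between calls to the robot, and variables do not carry over. Pictures are saved under pics/ and viewed, and the job is handed in when it is done.

Besides the shell and the picture viewer there is one more tool, called after ">>>" as name(argument=value, ...), one argument or row to a line, values as JSON. move_arm: Moves the arm, as the interface text tells. Its arguments: {"type":"object","properties":{"rows":{"type":"string"}},"required":["rows"]}

```bash
ls; mkdir -p pics; python3 - <<'E'
from cell import bot
import cv2,numpy as np
np.set_printoptions(precision=4,suppress=True)
s=bot.sense();print(s)
for n in ["scene","side","wrist"]:
    print(n,bot.camera_params(n))
    cv2.imwrite(f"pics/{n}0.png",bot.camera(n)[:,:,::-1])
E
```

```text
pics
{'time': 0.0, 'joints': array([62.3895, 14.0823, 89.3236, -0.0013, 76.7013, -9.9755]), 'joint_velocities': array([-0.0566,  0.0606,  0.0256, -0.032 , -0.0332, -0.0687]), 'joint_torque': array([ -0.0007, -41.5839, -31.4602,   0.0685,   0.0333,  -0.0002]), 'position': array([0.1966, 0.6189, 0.2044]), 'orientation': array([[ 0.953 , -0.0008,  0.3029],
       [-0.3029, -0.0017,  0.953 ],
       [-0.0003, -1.    , -0.0018]]), 'wrist_force': array([-0.3264,  0.814 ,  0.6474]), 'torque': array([-0.0063, -0.0339, -0.0003]), 'width': 0.09379054834571669}
scene {'vertical_fov': 53.04093667217556, 'cx': 322.14044285646327, 'cy': 203.40553573707695, 'pose': array([[ 0.5315, -0.6854,  0.4977,  1.2283],
       [ 0.8471,  0.4308, -0.3113, -0.4252],
       [-0.001 ,  0.5871,  0.8095,  1.1411],
       [ 0.    ,  0.    ,  0.    ,  1.    ]])}
side {'vertical_fov': 52.66539375547983, 'cx': 321.87602937205986, 'cy': 200.98243515022935, 'pose': array([[ 0.4362,  0.681 , -0.5882, -0.2226],
       [-0.8998,  0.3374, -0.2767, -0.3756],
       [ 0.01  ,  0.6499,  0.7599,  1.024 ],
       [ 0.    ,  0.    ,  0.    ,  1.    ]])}
wrist {'vertical_fov': 60.404606373577714, 'cx': 314.89873721133614, 'cy': 197.58845051704984, 'hand_eye': array([[ 0.0005, -0.9601, -0.2796, -0.0822],
       [ 0.0025,  0.2796, -0.9601, -0.1787],
       [ 1.    , -0.0002,  0.0025, -0.0002],
       [ 0.    ,  0.    ,  0.    ,  1.    ]])}
```

View pics/scene0.png

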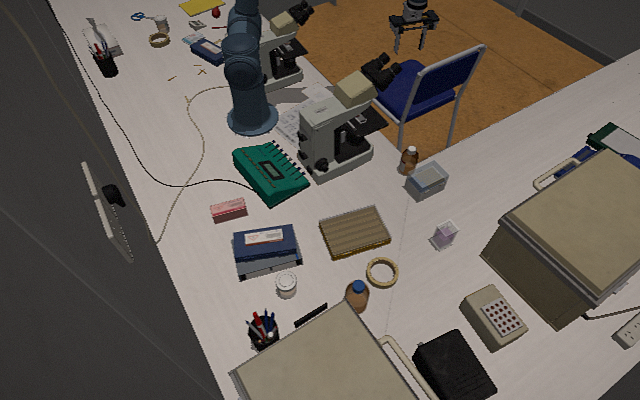

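View pics/side0.png

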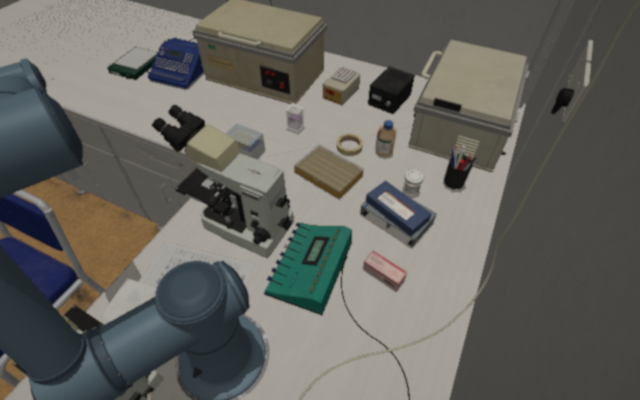

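View pics/wrist0.png

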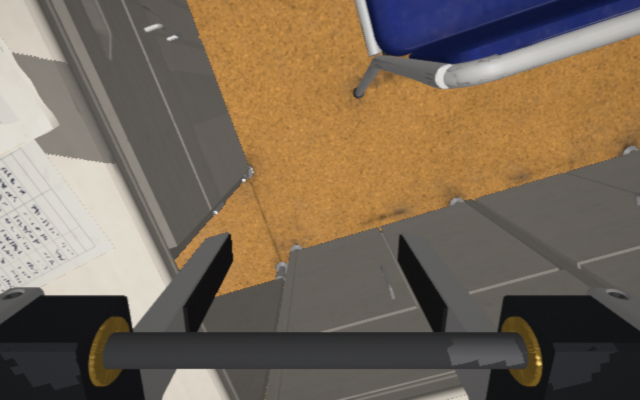

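```bash
cat > h.py <<'E'
from cell import bot
import cv2,numpy as np
np.set_printoptions(precision=4,suppress=True)
P={n:bot.camera_params(n) for n in ["scene","side","wrist"]}
def pose(n,s=None):
    if n!="wrist": return P[n]["pose"]
    T=np.eye(4);T[:3,:3]=s["orientation"];T[:3,3]=s["position"];return T@P[n]["hand_eye"]
def cast(n,uv,z,s=None):
    p=P[n];f=200/np.tan(np.radians(p["vertical_fov"]/2));T=pose(n,s)
    uv=np.atleast_2d(uv).astype(float)
    d=np.c_[(uv[:,0]-p["cx"])/f,-(uv[:,1]-p["cy"])/f,-np.ones(len(uv))]@T[:3,:3].T
    k=(z-T[2,3])/d[:,2];return T[:3,3]+k[:,None]*d
def proj(n,X,s=None):
    p=P[n];f=200/np.tan(np.radians(p["vertical_fov"]/2));T=pose(n,s)
    c=(np.atleast_2d(X)-T[:3,3])@T[:3,:3]
    return np.c_[p["cx"]+f*c[:,0]/-c[:,2],p["cy"]-f*c[:,1]/-c[:,2]]
def crop(img,x0,y0,w,h,k,out):
    cv2.imwrite(out,cv2.resize(img[y0:y0+h,x0:x0+w],None,fx=k,fy=k,interpolation=cv2.INTER_CUBIC))
E
python3 - <<'E'
from h import *
a=cv2.imread("pics/scene0.png");b=cv2.imread("pics/side0.png")
crop(a,200,180,200,140,4,"pics/sc.png");crop(b,280,130,170,140,4,"pics/si.png")
E
```

```text
(no output)
```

View pics/sc.png

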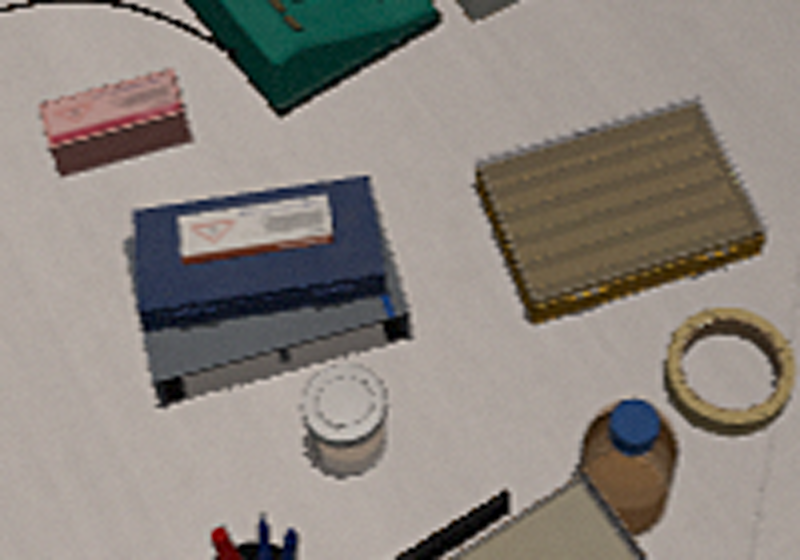

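View pics/si.png

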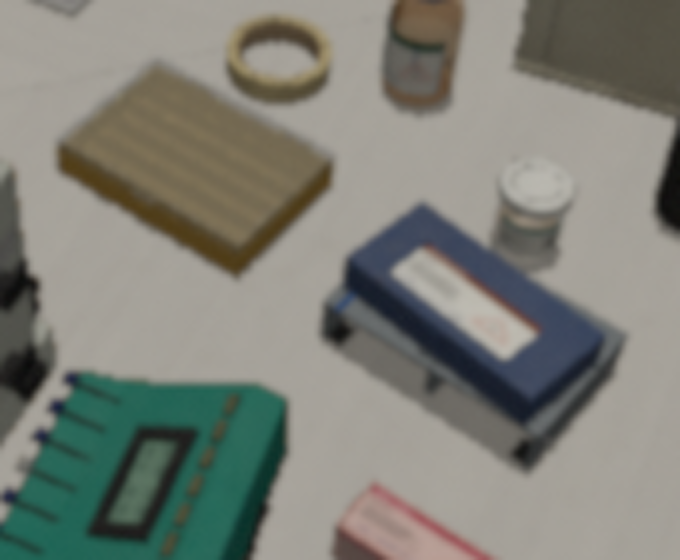

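```bash
python3 - <<'E'
from h import *
S=lambda q:np.array(q)/4+[200-.4,180-.4]
D=lambda q:np.array(q)/4+[280-.4,130-.4]
def show(t,X):
    print(t);print(X)
    X=X[:,:2];print(' centre',X.mean(0),'sides',np.linalg.norm(X-np.roll(X,-1,0),axis=1), 'ang',[round(float(np.degrees(np.arctan2(*(d[::-1])))),1) for d in np.roll(X,-1,0)-X])
show("tray scene",cast("scene",S([(478,163),(698,100),(763,237),(528,305)]),.042))
show("tray side",cast("side",D([(238,250),(60,148),(155,62),(332,160)]),.042))
show("box scene",cast("scene",S([(134,212),(370,178),(387,278),(142,315)]),.083))
show("box side",cast("side",D([(528,398),(348,265),(422,207),(603,335)]),.083))
show("riser scene +x edge",cast("scene",S([(155,382),(408,316)]),.048))
show("riser side",cast("side",D([(522,445),(327,308),(624,338)]),.048))
show("carton scene",cast("scene",S([(42,103),(177,70),(188,108),(52,143)]),.046))
show("jar scene",cast("scene",S([(345,403)]),.072))
show("bottle",cast("scene",S([(635,425)]),.117))
def w(n,p,z): print(n,cast("scene",[p],z))
w("tip?",(428,175),.084)
w("micro foot",(340,170),0);w("green",(260,205),0);w("green",(305,180),0.03);w("tape",(382,272),0)
E
```

```text
tray scene
[[ 0.6056 -0.0475  0.042 ]
 [ 0.6503  0.1435  0.042 ]
 [ 0.7862  0.1073  0.042 ]
 [ 0.738  -0.0842  0.042 ]]
 centre [0.695  0.0298] sides [0.1962 0.1407 0.1975 0.1374] ang [76.8, -15.0, -104.1, 164.5]
tray side
[[ 0.5967 -0.0518  0.042 ]
 [ 0.6361  0.1341  0.042 ]
 [ 0.7718  0.1097  0.042 ]
 [ 0.727  -0.0815  0.042 ]]
 centre [0.6829 0.0276] sides [0.19   0.1379 0.1964 0.1336] ang [78.1, -10.2, -103.2, 167.2]
box scene
[[ 0.5257 -0.3112  0.083 ]
 [ 0.5957 -0.1409  0.083 ]
 [ 0.6805 -0.1744  0.083 ]
 [ 0.611  -0.3439  0.083 ]]
 centre [ 0.6032 -0.2426] sides [0.1841 0.0912 0.1832 0.0914] ang [67.7, -21.5, -112.3, 159.0]
box side
[[ 0.5247 -0.313   0.083 ]
 [ 0.5862 -0.1482  0.083 ]
 [ 0.6702 -0.1785  0.083 ]
 [ 0.6062 -0.3456  0.083 ]]
 centre [ 0.5968 -0.2463] sides [0.1759 0.0892 0.179  0.0877] ang [69.5, -19.8, -111.0, 158.2]
riser scene +x edge
[[ 0.6471 -0.3568  0.048 ]
 [ 0.6997 -0.1691  0.048 ]]
 centre [ 0.6734 -0.2629] sides [0.195 0.195] ang [74.3, -105.7]
riser side
[[ 0.5092 -0.3199  0.048 ]
 [ 0.5671 -0.1417  0.048 ]
 [ 0.6414 -0.36    0.048 ]]
 centre [ 0.5725 -0.2738] sides [0.1873 0.2306 0.1381] ang [72.0, -71.2, 163.1]
carton scene
[[ 0.3613 -0.3275  0.046 ]
 [ 0.3903 -0.2163  0.046 ]
 [ 0.4314 -0.2257  0.046 ]
 [ 0.4038 -0.3365  0.046 ]]
 centre [ 0.3967 -0.2765] sides [0.1149 0.0422 0.1141 0.0433] ang [75.4, -13.0, -104.0, 168.1]
jar scene
[[ 0.7481 -0.249   0.072 ]]
 centre [ 0.7481 -0.249 ] sides [0.] ang [0.0]
bottle
[[ 0.8886 -0.0958  0.117 ]]
 centre [ 0.8886 -0.0958] sides [0.] ang [0.0]
tip? [[0.6698 0.3531 0.084 ]]
micro foot [[0.4316 0.1524 0.    ]]
green [[ 0.4167 -0.1745  0.    ]]
green [[0.4251 0.0052 0.03  ]]
tape [[0.851  0.0313 0.    ]]
```

```bash
python3 - <<'E'
from h import *
a=cv2.imread("pics/scene0.png");b=cv2.imread("pics/side0.png")
crop(a,220,0,220,200,3.5,"pics/scm.png");crop(b,140,90,170,170,3.5,"pics/sim.png")
E
```

```text
(no output)
```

View pics/scm.png

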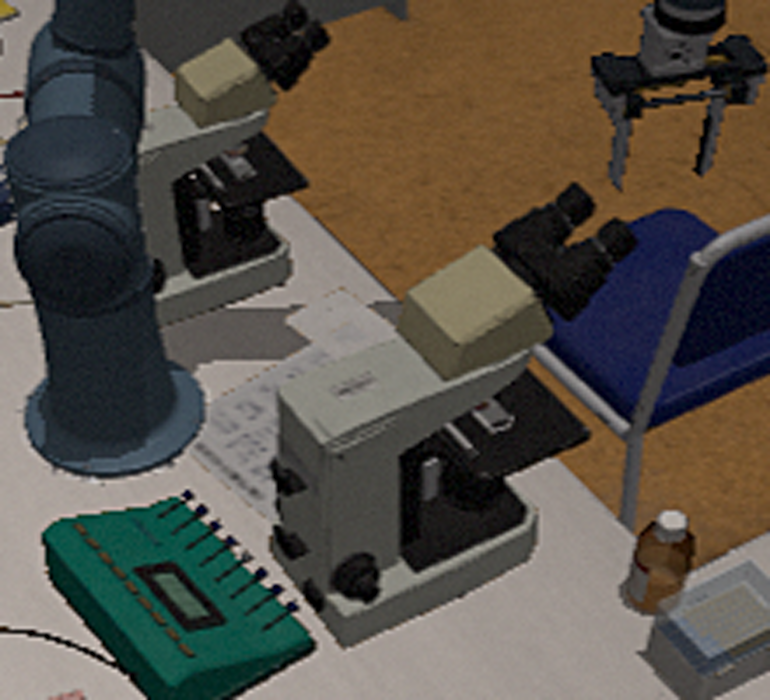

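View pics/sim.png

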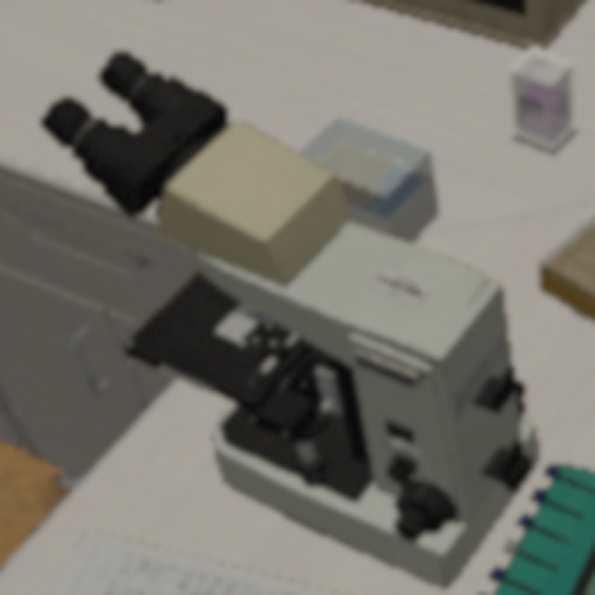

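```bash
cat >> h.py <<'E'
def ray(n,uv,s=None):
    o=pose(n,s)[:3,3];d=cast(n,uv,0,s)[0]-o;return o,d/np.linalg.norm(d)
def tri(u1,u2,n1="scene",n2="side",s1=None,s2=None):
    o1,d1=ray(n1,u1,s1);o2,d2=ray(n2,u2,s2)
    t=np.linalg.lstsq(np.c_[d1,-d2],o2-o1,rcond=None)[0];a=o1+t[0]*d1;b=o2+t[1]*d2
    return (a+b)/2,np.linalg.norm(a-b)
E
python3 - <<'E'
from h import *
A=lambda p:np.array(p)/3.5+[220,0]
B=lambda p:np.array(p)/3.5+[140,90]
for t,p,q in [("col -x-y top",(278,385),(443,362)),("col +x-y top",(325,445),(500,290)),("foot -y +... ",(345,643),(535,450)),("eye -x",(578,200),(65,115)),("eye +x",(620,235),(120,68)),("head top near-right",(400,320),(270,240)),("head",(460,375),(345,185)),("head far",(485,250),(165,185)),("head far2",(550,325),(235,125)),("tipbox lid near",(650,625),(432,155)),("bottle cap",(672,522),(0,0)),("greentop",(310,645),(560,470))]:
    print(t,*tri(A(p),B(q)))
E
```

```text
col -x-y top [0.331  0.0446 0.2605] 0.011168659854716375
col +x-y top [0.4168 0.0449 0.2549] 0.007989920471198012
foot -y +...  [0.4535 0.0438 0.0125] 0.0013644096035443766
eye -x [0.3502 0.3691 0.3526] 0.00351568241623524
eye +x [0.4137 0.3692 0.3526] 0.0029294986717787043
head top near-right [0.3443 0.1825 0.2989] 0.017912518149323497
head [0.4326 0.1844 0.2886] 0.0028527790469180963
head far [0.3387 0.2734 0.3288] 0.00021102704093697793
head far2 [0.4355 0.2835 0.3072] 0.008045286936664295
tipbox lid near [0.6588 0.2606 0.1176] 0.0077003414467870365
bottle cap [0.5232 0.473  0.2034] 0.29581654119960626
greentop [0.44   0.0105 0.0176] 0.0004630035582990333
```

```bash
cat >> h.py <<'E'
from scipy.spatial.transform import Rotation as Ro
def Rdown(a):  # tool x heading angle a deg, tool y down
    a=np.radians(a);x=np.array([np.cos(a),np.sin(a),0]);y=np.array([0,0,-1.]);return np.c_[x,y,np.cross(x,y)]
def rel(p,a):
    s=bot.sense();R=s["orientation"]
    rv=Ro.from_matrix(R.T@Rdown(a)).as_rotvec(degrees=True);t=R.T@(np.array(p)-s["position"])
    print("turn",rv.round(2),"shift",t.round(4),"n>=",round(max(np.linalg.norm(t)/.0417,np.linalg.norm(rv)/7.16),1))
def st():
    s=bot.sense();x=s["orientation"][:,0];print("t",round(s["time"],2),"p",s["position"],"a",round(float(np.degrees(np.arctan2(x[1],x[0]))),2),"down",s["orientation"][:,1],"F",s["wrist_force"],"w",round(s["width"],4),"q",s["joints"].round(1))
E
python3 -c "
from h import *
rel([.45,.56,.36],-45)"
```

```text
turn [ 0.09 27.36  0.01] shift [ 0.2592 -0.1555  0.0203] n>= 7.3
```

>>> move_arm(
  rows="0 0 0 0 -0.155 0 0.094; 0 7 0 0.04 -0.155 0 0.094; 0 14 0 0.08 -0.155 0 0.094; 0 21 0 0.12 -0.155 0.01 0.094; 0 27 0 0.16 -0.155 0.015 0.094",
)

```text
time: 0.57
position: [0.3127, 0.5937, 0.3532]
orientation: [[0.709, 0.003, 0.705], [-0.705, 0.005, 0.709], [-0.001, -1.0, 0.006]]
wrist_force: [0.1, -0.2, 0.4]
width: 0.0941
```

```bash
python3 -c "
from h import *
st();rel([.55,.45,.36],-70)"
```

```text
t 0.57 p [0.3127 0.5937 0.3532] a -44.83 down [ 0.0035  0.0049 -1.    ] F [ 0.148  -0.2164  0.3841] w 0.0941 q [52.6 12.3 76.1  0.  91.2  7.4]
turn [-0.32 25.17 -0.13] shift [ 0.2696 -0.0067  0.0654] n>= 6.7
```

>>> move_arm(
  rows="0 25 0 0.27 0 0.065 0.094; 0 25 0 0.27 0 0.065 0.094; 0 25 0 0.27 0 0.065 0.094; 0 25 0 0.27 0 0.065 0.094; 0 25 0 0.27 0 0.065 0.094",
)

```text
time: 0.98
position: [0.4919, 0.484, 0.3482]
orientation: [[0.346, -0.001, 0.938], [-0.938, -0.0, 0.346], [0.0, -1.0, -0.001]]
wrist_force: [1.3, 1.1, -0.1]
width: 0.0936
```

```bash
python3 -c "
from h import *
st();rel([.70,.20,.36],-106)"
```

```text
t 0.98 p [0.4919 0.484  0.3482] a -69.76 down [-0.0006 -0.0003 -1.    ] F [ 1.259   1.1162 -0.0554] w 0.0936 q [35.1 15.3 73.1  0.  91.6 14.9]
turn [ 0.03 36.24  0.02] shift [ 0.3385 -0.0118  0.097 ] n>= 8.4
```

>>> move_arm(
  rows="0 36 0 0.34 -0.01 0.097 0.094; 0 36 0 0.34 -0.01 0.097 0.094; 0 36 0 0.34 -0.01 0.097 0.094; 0 36 0 0.34 -0.01 0.097 0.094; 0 36 0 0.34 -0.01 0.097 0.094",
)

```text
time: 1.4
position: [0.6145, 0.3157, 0.3541]
orientation: [[-0.272, -0.001, 0.962], [-0.962, -0.0, -0.272], [0.0, -1.0, -0.001]]
wrist_force: [0.6, -0.7, 0.2]
width: 0.0941
```

```bash
python3 -c "
from h import *
st();rel([.70,.20,.36],-106)"
```

```text
t 1.4 p [0.6145 0.3157 0.3541] a -105.8 down [-0.0007 -0.0002 -1.    ] F [ 0.6025 -0.6624  0.1872] w 0.0941 q [17.8 15.3 72.5  0.  92.2 33.6]
turn [0.04 0.2  0.02] shift [ 0.088  -0.0059  0.1138] n>= 3.5
```

```bash
python3 -c "
from h import *
rel([.67,.08,.36],-106.5)"
```

```text
turn [0.04 0.7  0.02] shift [ 0.2117 -0.0059  0.1176] n>= 5.8
```

>>> move_arm(
  rows="0 0.7 0 0.21 -0.006 0.118 0.094; 0 0.7 0 0.21 -0.006 0.118 0.094; 0 0.7 0 0.21 -0.006 0.118 0.094; 0 0.7 0 0.21 -0.006 0.118 0.094; 0 0.7 0 0.21 -0.006 0.118 0.094",
)

```text
time: 1.82
position: [0.6637, 0.1133, 0.3593]
orientation: [[-0.278, -0.001, 0.961], [-0.961, 0.0, -0.278], [0.0, -1.0, -0.001]]
wrist_force: [-0.4, 0.1, -0.6]
width: 0.0937
```

```bash
python3 -c "
from h import *
st()
import pickle
s=bot.sense();pickle.dump(s,open('s1.pkl','wb'))
cv2.imwrite('pics/w1.png',bot.camera('wrist')[:,:,::-1])
cv2.imwrite('pics/scene1.png',bot.camera('scene')[:,:,::-1])"
```

```text
t 1.82 p [0.6637 0.1133 0.3593] a -106.14 down [-0.0007  0.     -1.    ] F [-0.4127  0.0752 -0.6236] w 0.0937 q [ 0.1 12.8 74.9  0.  92.3 16.2]
```

View pics/w1.png

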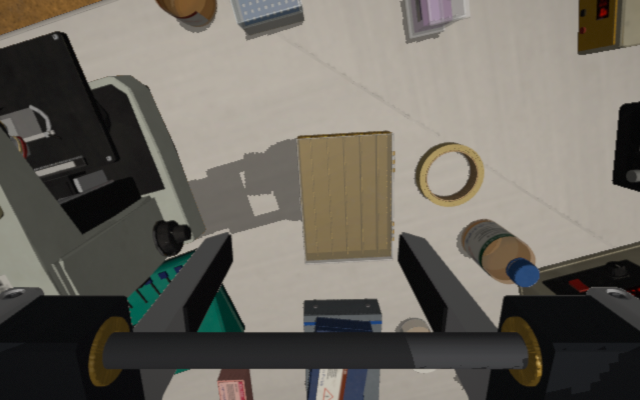

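View pics/scene1.png

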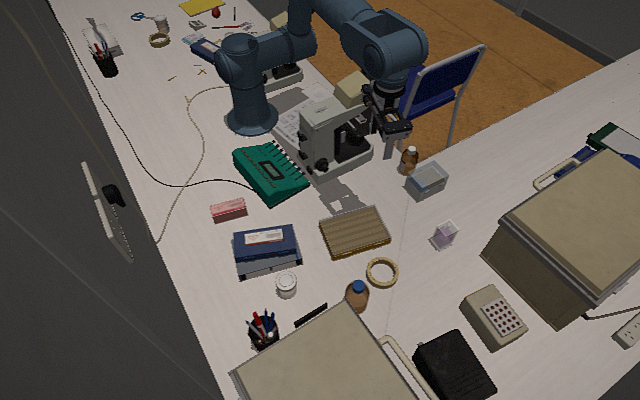

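```bash
python3 -c "
from h import *
a=cv2.imread('pics/w1.png');crop(a,290,120,110,225,3,'pics/w1c.png');a=cv2.imread('pics/w1.png');crop(a,295,245,100,90,7,'pics/w1d.png')"
```

```text
(no output)
```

View pics/w1c.png

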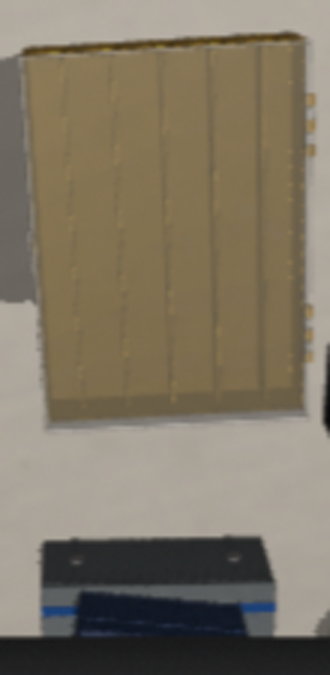

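View pics/w1d.png

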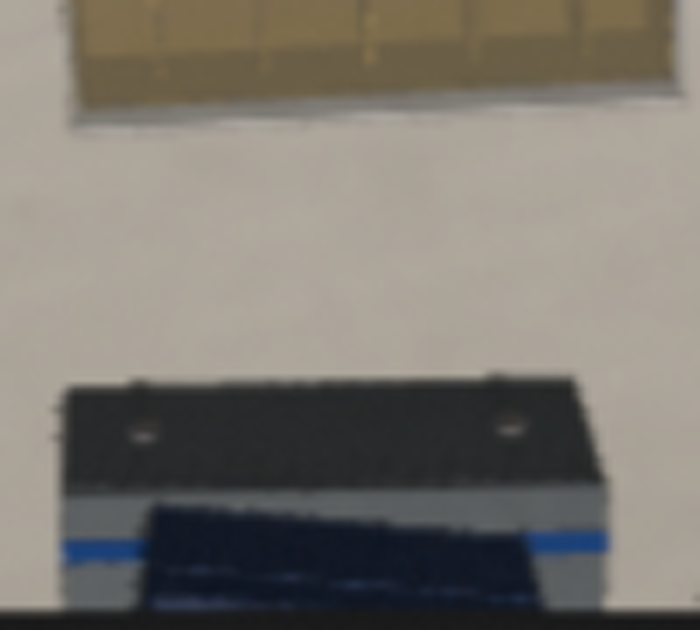

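```bash
python3 -c "
from h import *
import pickle
s=pickle.load(open('s1.pkl','rb'))
C=lambda q:np.array(q)/3+[290-.33,120-.33]
D=lambda q:np.array(q)/7+[295-.43,245-.43]
def seg(t,X):
    d=X[0]-X[1] if X[0][0]>X[1][0] else X[1]-X[0];print(t,X[:,:2].tolist(),'len',np.linalg.norm(d).round(4),'ang x',np.degrees(np.arctan2(d[1],d[0])).round(2),'mid',X.mean(0))
seg('riser bot',cast('wrist',D([(65,390),(577,378)]),0,s))
seg('riser top',cast('wrist',D([(63,492),(607,483)]),.048,s))
seg('tray -y',cast('wrist',D([(72,125),(683,97)]),.042,s))
seg('tray +y',cast('wrist',C([(23,53),(302,40)]),.042,s))
seg('box +y',cast('wrist',D([(155,508),(530,537)]),.083,s))
X=cast('wrist',np.r_[C([(23,53),(302,40)]),D([(72,125),(683,97)])],.042,s)
d=X[0]+X[1]-X[2]-X[3];print('tray y ang',np.degrees(np.arctan2(d[1],d[0])),'c',X.mean(0))
"
```

```text
riser bot [[0.5693959717726645, -0.1382947791474402], [0.695842663923877, -0.17132852805664534]] len 0.1307 ang x -14.64 mid [ 0.6326 -0.1548  0.    ]
riser top [[0.5714168630153698, -0.13506526465273322], [0.6952395495158848, -0.16842157580964917]] len 0.1282 ang x -15.08 mid [ 0.6333 -0.1517  0.048 ]
tray -y [[0.5997793974225645, -0.04702373479801231], [0.7348103246249269, -0.07889717953257053]] len 0.1387 ang x -13.28 mid [ 0.6673 -0.063   0.042 ]
tray +y [[0.6460067453600896, 0.14515541330692194], [0.7751523605007514, 0.11407498469467418]] len 0.1328 ang x -13.53 mid [0.7106 0.1296 0.042 ]
box +y [[0.5978046128247915, -0.12125900208885698], [0.6751363202291567, -0.15141233696262896]] len 0.083 ang x -21.3 mid [ 0.6365 -0.1363  0.083 ]
tray y ang 77.3323126269936 c [0.6889 0.0333 0.042 ]
```

```bash
cat >> h.py <<'E'
E0=np.array([.633,-.153]);YAW=-15.
def W(xr,yr,z):
    c,s_=np.cos(np.radians(YAW)),np.sin(np.radians(YAW));return np.array([*(E0+xr*np.array([c,s_])+yr*np.array([-s_,c])),z])
def toR(p):
    c,s_=np.cos(np.radians(YAW)),np.sin(np.radians(YAW));d=np.asarray(p)[:2]-E0;return np.array([d@[c,s_],d@[-s_,c]])
E
python3 -c "
from h import *
s=bot.sense();print(toR(s['position']))
rel(W(.006,.34,.12),-105);rel(W(.006,.34,.014),-105)"
```

```text
[-0.0373  0.2619]
turn [ 0.02 -1.56  0.09] shift [-0.0796  0.2388  0.0413] n>= 6.1
turn [ 0.02 -1.56  0.09] shift [-0.0798  0.3448  0.0413] n>= 8.5
```

>>> move_arm(
  rows="0 -1.5 0 -0.08 0.04 0.041 0.094; 0 -1.5 0 -0.08 0.08 0.041 0.094; 0 -1.5 0 -0.08 0.12 0.041 0.094; 0 -1.5 0 -0.08 0.16 0.041 0.094; 0 -1.5 0 -0.08 0.20 0.041 0.094",
)

```text
time: 2.33
position: [0.724, 0.1813, 0.1865]
orientation: [[-0.251, 0.0, 0.968], [-0.968, 0.0, -0.251], [-0.0, -1.0, 0.0]]
wrist_force: [0.9, 0.7, 0.6]
width: 0.0939
```

```bash
python3 -c "
from h import *
st();rel(W(.006,.34,.014),-105)
for n in ['scene','side']:cv2.imwrite('pics/%s2.png'%n,bot.camera(n)[:,:,::-1])"
```

```text
t 2.33 p [0.724  0.1813 0.1865] a -104.55 down [ 0.0003  0.0004 -1.    ] F [0.8669 0.6554 0.5717] w 0.0939 q [ 5.4 27.5 74.1  0.  78.4 19.9]
turn [-0.01  0.45 -0.03] shift [0.0066 0.1725 0.0045] n>= 4.1
```

View pics/scene2.png

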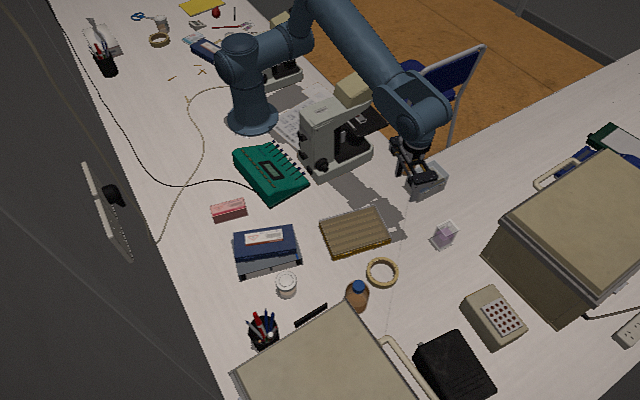

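View pics/side2.png

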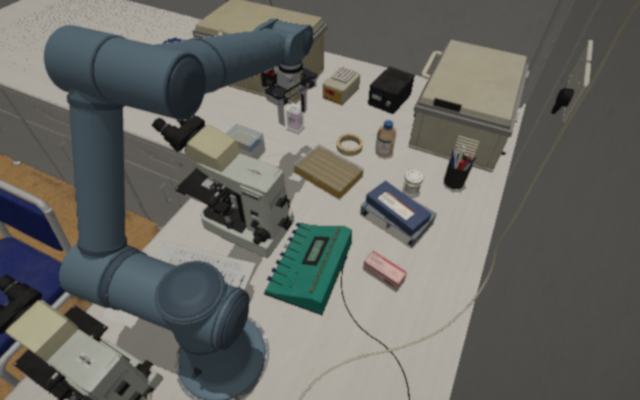

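```bash
python3 -c "
from h import *
print(tri((418,108),(293,45)));print(tri((325,12),(175,85)))"
```

```text
(array([0.7002, 0.1698, 0.4642]), np.float64(0.041014709919799164))
(array([0.2859, 0.184 , 0.5449]), np.float64(0.02820050778213324))
```

```bash
python3 -c "
from h import *
from scipy.optimize import least_squares
Q=[(62.3895,14.0823,89.3236,.1966,.6189,.2044),(52.6,12.3,76.1,.3127,.5937,.3532),(35.1,15.3,73.1,.4919,.484,.3482),(17.8,15.3,72.5,.6145,.3157,.3541),(.1,12.8,74.9,.6637,.1133,.3593),(5.4,27.5,74.1,.724,.1813,.1865)]
Q=np.array(Q)
def f(p):
    L1,L2,h,d,r0=p;q1,q2,q3=np.radians(Q[:,:3]).T
    r=r0+L1*np.sin(q2)+L2*np.sin(q2+q3);z=h+L1*np.cos(q2)+L2*np.cos(q2+q3)
    x=r*np.cos(q1)-d*np.sin(q1);y=r*np.sin(q1)+d*np.cos(q1)
    return np.r_[x-Q[:,3],y-Q[:,4],z-Q[:,5]]
o=least_squares(f,[.4,.5,0,.1,0]);print(o.x,abs(o.fun).max())
L1,L2,h,d,r0=o.x
def ik(p):
    def g(v):
        q1,q2,q3=v;r=r0+L1*np.sin(q2)+L2*np.sin(q2+q3);return [r*np.cos(q1)-d*np.sin(q1)-p[0],r*np.sin(q1)+d*np.cos(q1)-p[1],h+L1*np.cos(q2)+L2*np.cos(q2+q3)-p[2]]
    v=least_squares(g,[.1,.5,1.3]).x;return np.degrees(v), L1*np.sin(v[1]),L1*np.cos(v[1]),L2*np.sin(v[1]+v[2]),L2*np.cos(v[1]+v[2])
print(ik(W(.006,.34,.014)));print(ik(W(0,.2,.014)));print(ik(W(0,-.2,.06)))
"
```

```text
[ 0.37    0.5748 -0.0243  0.1125  0.0047] 0.012655247521011548
(array([ 4.7926, 36.6292, 80.1113]), np.float64(0.22074712165656005), np.float64(0.29692005514760583), np.float64(0.5133120781103134), np.float64(-0.2586235803533704))
(array([-6.0837, 28.1377, 91.9283]), np.float64(0.17448344345088931), np.float64(0.32626115127307714), np.float64(0.49744526426334496), np.float64(-0.28796467649817))
(array([-40.3531,  23.4616,  92.8865]), np.float64(0.14730505541901365), np.float64(0.3393995160817333), np.float64(0.5150707566983096), np.float64(-0.255103040834396))
```

>>> move_arm(
  rows="0 -0.5 0 -0.0 0.04 0.004 0.094; 0 -0.5 0 0 0.08 0.004 0.094; 0 -0.5 0 0 0.12 0.004 0.094; 0 -0.5 0 0 0.15 0.004 0.094; 0 -0.5 0 0 0.172 0.004 0.094",
)

```text
time: 2.85
position: [0.7275, 0.1786, 0.0159]
orientation: [[-0.244, -0.001, 0.97], [-0.97, -0.0, -0.244], [0.0, -1.0, -0.001]]
wrist_force: [0.2, -0.6, 0.2]
width: 0.0942
```

```bash
python3 -c "
from h import *
st();rel(W(.006,.34,.014),-105);print(toR(bot.sense()['position']))
cv2.imwrite('pics/w3.png',bot.camera('wrist')[:,:,::-1])
for n in ['side']:cv2.imwrite('pics/%s3.png'%n,bot.camera(n)[:,:,::-1])"
```

```text
t 2.85 p [0.7275 0.1786 0.0159] a -104.14 down [-0.001 -0.    -1.   ] F [ 0.1662 -0.6375  0.1515] w 0.0942 q [ 5.1 38.  78.   0.  64.1 19.3]
turn [0.05 0.86 0.02] shift [0.0048 0.0019 0.0004] n>= 0.1
[0.0055 0.3448]
```

View pics/w3.png

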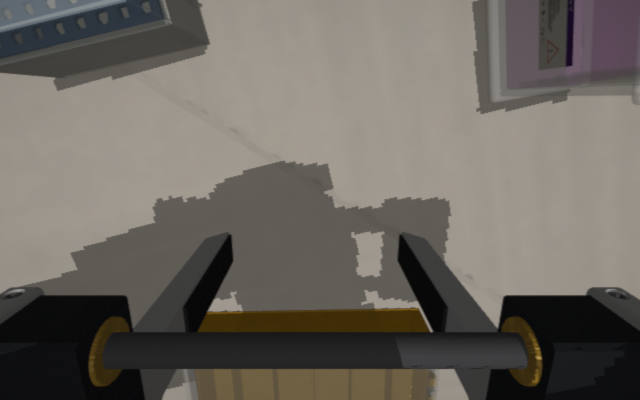

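View pics/side3.png

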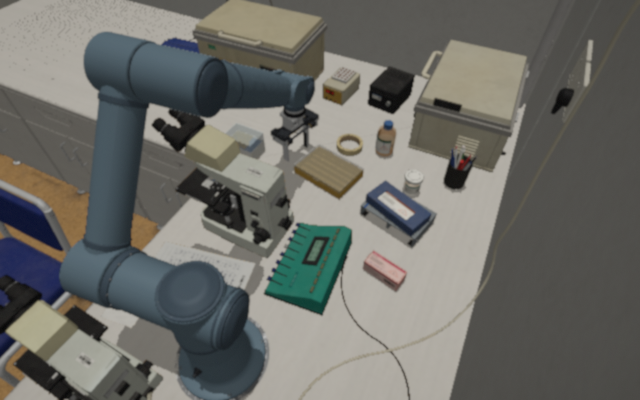

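```bash
python3 -c "
from h import *
rel(W(.006,.31,.014),-105);rel(W(.006,.27,.014),-105)"
```

```text
turn [0.33 0.86 0.11] shift [0.0341 0.     0.0018] n>= 0.8
turn [0.33 0.86 0.11] shift [0.0741 0.0001 0.0012] n>= 1.8
```

>>> move_arm(
  rows="0 0.9 0 0.017 0 0.001 0.094; 0 0.9 0 0.034 0 0.001 0.094; 0 0.9 0 0.044 0 0.001 0.094; 0 0.9 0 0.054 0 0.001 0.094; 0 0.9 0 0.064 0 0.001 0.094",
)

```text
time: 3.37
position: [0.7148, 0.1152, 0.0197]
orientation: [[-0.261, 0.005, 0.965], [-0.965, 0.001, -0.261], [-0.003, -1.0, 0.004]]
wrist_force: [1.4, 4.1, 3.0]
width: 0.0945
```

```bash
python3 -c "
from h import *
st();print(toR(bot.sense()['position']));rel(W(.006,.22,.014),-105)"
```

```text
t 3.37 p [0.7148 0.1152 0.0197] a -105.11 down [ 0.0049  0.0014 -1.    ] F [1.3955 4.0896 2.9889] w 0.0945 q [ 0.2 34.6 82.6  0.1 62.5 15.3]
[0.0096 0.2802]
turn [-0.25 -0.11 -0.15] shift [ 0.0603  0.0055 -0.0035] n>= 1.5
```

>>> move_arm(
  rows="0 0 0 0.010 0.002 -0.001 0.094; 0 0 0 0.022 0.003 -0.002 0.094; 0 0 0 0.034 0.004 -0.003 0.094; 0 0 0 0.044 0.004 -0.003 0.094; 0 0 0 0.050 0.004 -0.003 0.094",
)

```text
time: 3.78
position: [0.6963, 0.0671, 0.012]
orientation: [[-0.26, -0.002, 0.965], [-0.965, -0.0, -0.26], [0.0, -1.0, -0.002]]
wrist_force: [0.8, 3.0, 2.3]
width: 0.0943
```

```bash
python3 -c "
from h import *
st();print(toR(bot.sense()['position']));rel(W(.006,.22,.014),-105)
for n in ['scene','side']:cv2.imwrite('pics/%s4.png'%n,bot.camera(n)[:,:,::-1])
crop(cv2.imread('pics/scene4.png'),200,170,200,140,4,'pics/sc4.png');crop(cv2.imread('pics/side4.png'),280,100,170,140,4,'pics/si4.png')"
```

```text
t 3.78 p [0.6963 0.0671 0.012 ] a -105.1 down [-0.0016 -0.     -1.    ] F [0.7721 3.0218 2.3409] w 0.0943 q [-3.8 32.6 86.5 -0.  60.9 11.3]
[0.0042 0.229 ]
turn [ 0.09 -0.1   0.02] shift [ 0.009  -0.002   0.0018] n>= 0.2
```

View pics/sc4.png

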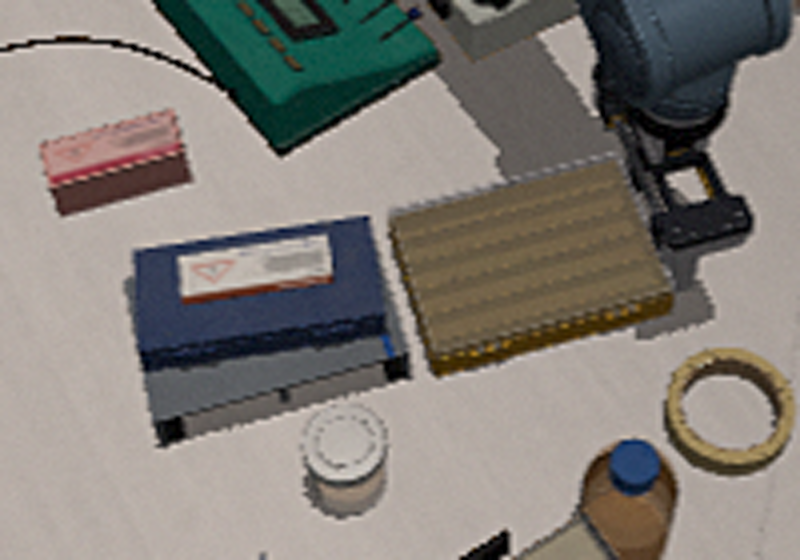

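View pics/si4.png

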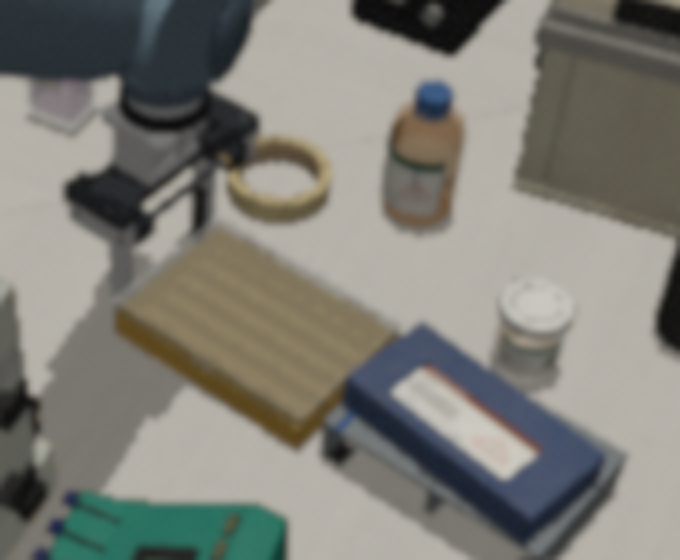

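>>> move_arm(
  rows="0 0 0 -0.01 0 0 0.094; 0 0 0 -0.01 -0.04 0 0.094; 0 0 0 -0.01 -0.08 0 0.094; 0 0 0 -0.01 -0.12 0 0.094; 0 0 0 -0.01 -0.16 0 0.094",
)

```text
time: 4.3
position: [0.6992, 0.079, 0.1734]
orientation: [[-0.259, -0.002, 0.966], [-0.966, -0.001, -0.259], [0.001, -1.0, -0.002]]
wrist_force: [1.3, 0.1, -0.2]
width: 0.094
```

>>> move_arm(
  rows="0 0 0 0 -0.04 0 0.094; 0 0 0 0 -0.08 0 0.094; 0 0 0 0 -0.12 0 0.094; 0 0 0 0 -0.14 0 0.094; 0 0 0 0 -0.14 0 0.094",
)

```text
time: 4.72
position: [0.7022, 0.0789, 0.3199]
orientation: [[-0.259, 0.011, 0.966], [-0.966, -0.001, -0.259], [-0.002, -1.0, 0.011]]
wrist_force: [0.6, -0.1, 0.4]
width: 0.094
```

```bash
cat > snap.py <<'E'
from h import *
import pickle,sys
k=sys.argv[1];s=bot.sense();pickle.dump(s,open(f's{k}.pkl','wb'));cv2.imwrite(f'pics/w{k}.png',bot.camera('wrist')[:,:,::-1]);st();print(toR(s['position']))
E
python3 snap.py 5
```

```text
t 4.77 p [0.701  0.0789 0.3158] a -105.0 down [ 0.0053 -0.0008 -1.    ] F [ 0.0029 -0.365  -0.4455] w 0.0939 q [-2.8 17.7 73.5 -0.  88.5 12.2]
[0.0068 0.2419]
```

View pics/w5.png

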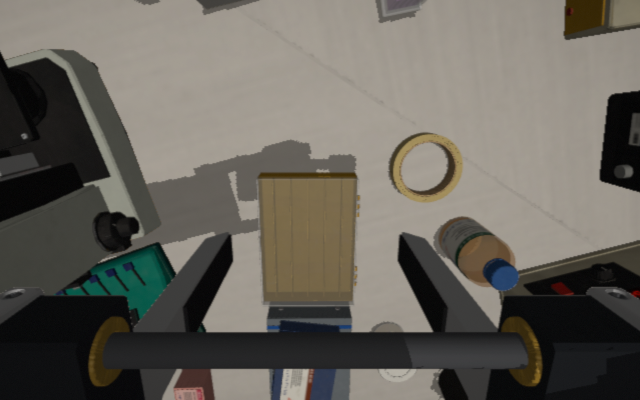

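```bash
python3 -c "
from h import *
a=cv2.imread('pics/w5.png');crop(a,252,285,112,50,7,'pics/w5d.png');crop(a,252,165,112,80,7,'pics/w5c.png')"
```

```text
(no output)
```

View pics/w5d.png

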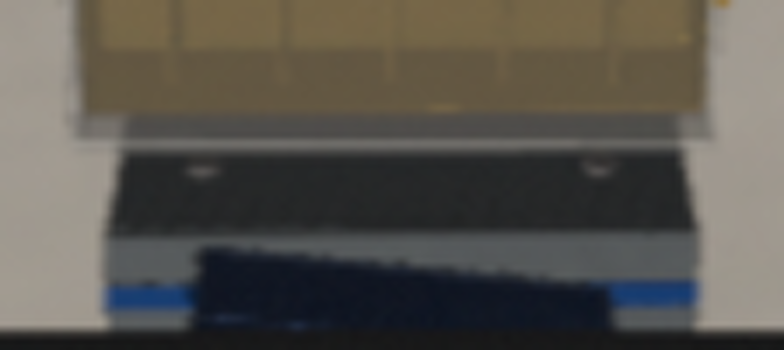

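View pics/w5c.png

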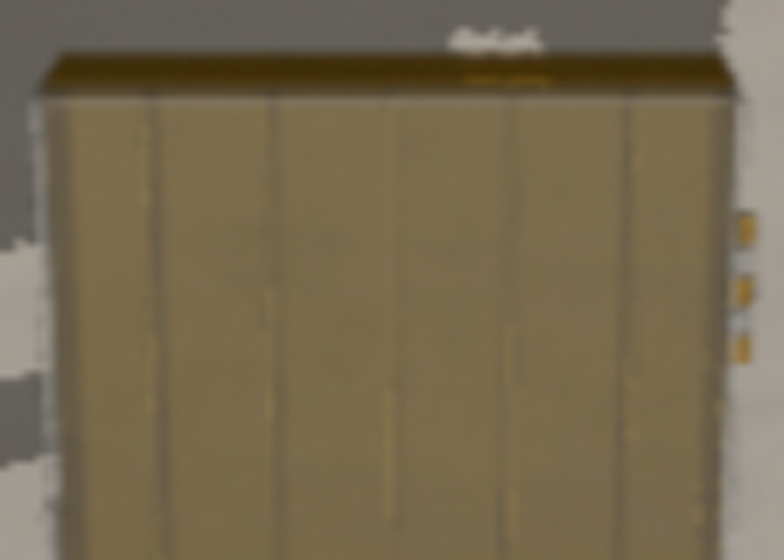

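```bash
python3 -c "
from h import *
import pickle
s=pickle.load(open('s5.pkl','rb'))
D=lambda q:np.array(q)/7+[252-.43,285-.43]
C=lambda q:np.array(q)/7+[252-.43,165-.43]
def seg(t,X):
    d=X[1]-X[0];print(t,'len',np.linalg.norm(d).round(4),'ang',np.degrees(np.arctan2(d[1],d[0])).round(2),'mid',X.mean(0),'R',toR(X.mean(0)))
seg('riser top',cast('wrist',D([(106,236),(698,232)]),.048,s))
seg('riser bot',cast('wrist',D([(122,152),(685,150)]),0,s))
seg('tray -y',cast('wrist',D([(75,135),(710,138)]),.042,s))
seg('tray +y',cast('wrist',C([(42,97),(735,97)]),.042,s))
seg('tray +y bot',cast('wrist',C([(62,55),(722,55)]),.0,s))
"
```

```text
riser top len 0.1287 ang -15.04 mid [ 0.6334 -0.1523  0.048 ] R [0.0002 0.0007]
riser bot len 0.1339 ang -15.23 mid [ 0.6305 -0.1634  0.    ] R [ 0.0003 -0.0107]
tray -y len 0.138 ang -15.76 mid [ 0.6368 -0.1322  0.042 ] R [-0.0018  0.0211]
tray +y len 0.1348 ang -15.17 mid [0.6879 0.057  0.042 ] R [-0.0013  0.217 ]
tray +y bot len 0.1395 ang -15.16 mid [0.688  0.0563 0.    ] R [-0.001   0.2164]
```

```bash
python3 -c "
from h import *
rel(W(-.001,.245,.014),-105)"
```

```text
turn [-0.3   0.   -0.03] shift [-0.0032  0.3017 -0.0083] n>= 7.2
```

>>> move_arm(
  rows="0 0 0 -0.004 0.04 -0.007 0.094; 0 0 0 -0.004 0.08 -0.008 0.094; 0 0 0 -0.004 0.12 -0.008 0.094; 0 0 0 -0.004 0.16 -0.008 0.094; 0 0 0 -0.004 0.20 -0.008 0.094",
)

```text
time: 5.18
position: [0.6907, 0.0847, 0.1074]
orientation: [[-0.259, -0.005, 0.966], [-0.966, -0.0, -0.259], [0.002, -1.0, -0.005]]
wrist_force: [1.3, 0.4, -0.5]
width: 0.0944
```

```bash
python3 -c "
from h import *
rel(W(-.001,.245,.014),-105)"
```

```text
turn [ 0.28 -0.01  0.09] shift [-0.0006  0.0933  0.0052] n>= 2.2
```

>>> move_arm(
  rows="0 0 0 -0.001 0.035 0.004 0.094; 0 0 0 -0.001 0.07 0.004 0.094; 0 0 0 -0.001 0.093 0.004 0.094; 0 0 0 0.008 0.093 0.004 0.094; 0 0 0 0.016 0.093 0.004 0.094",
)

```text
time: 5.6
position: [0.6897, 0.0678, 0.0158]
orientation: [[-0.259, -0.007, 0.966], [-0.966, 0.0, -0.259], [0.002, -1.0, -0.007]]
wrist_force: [-0.6, 1.4, -2.2]
width: 0.094
```

```bash
python3 -c "
from h import *
st();print(toR(bot.sense()['position']));rel(W(-.001,.205,.013),-105)"
```

```text
t 5.6 p [0.6897 0.0678 0.0158] a -104.99 down [-0.0072  0.0003 -1.    ] F [-0.5944  1.4113 -2.2156] w 0.094 q [-3.7 31.8 87.3 -0.  61.3 11.3]
[-0.0023  0.2279]
turn [0.4  0.01 0.09] shift [0.0229 0.0028 0.0014] n>= 0.6
```

>>> move_arm(
  rows="0 0 0 0.005 0.001 0.001 0.094; 0 0 0 0.010 0.002 0.001 0.094; 0 0 0 0.014 0.002 0.001 0.094; 0 0 0 0.017 0.002 0.001 0.094",
)

```text
time: 5.93
position: [0.6907, 0.0505, 0.0196]
orientation: [[-0.26, 0.004, 0.966], [-0.966, 0.0, -0.26], [-0.001, -1.0, 0.003]]
wrist_force: [-0.5, 3.6, 2.4]
width: 0.0939
```

```bash
python3 -c "
from h import *
st();print(toR(bot.sense()['position']))"
```

```text
t 5.93 p [0.6907 0.0505 0.0196] a -105.07 down [ 0.0036  0.0003 -1.    ] F [-0.5292  3.6234  2.3814] w 0.0939 q [-5.2 31.1 87.9  0.  60.8  9.9]
[0.0031 0.2115]
```

>>> move_arm(
  rows="0 0 0 0.002 0.003 -0.003 0.094; 0 0 0 0.004 0.003 -0.003 0.094; 0 0 0 0.004 0.003 -0.003 0.094",
)

```text
time: 6.18
position: [0.6894, 0.0508, 0.0183]
orientation: [[-0.259, 0.01, 0.966], [-0.966, 0.005, -0.259], [-0.007, -1.0, 0.009]]
wrist_force: [4.0, 13.0, 4.1]
width: 0.0939
```

```bash
python3 -c "
from h import *
st();print(toR(bot.sense()['position']))
cv2.imwrite('pics/scene6.png',bot.camera('scene')[:,:,::-1])
crop(cv2.imread('pics/scene6.png'),200,180,200,120,4,'pics/sc6.png')"
```

```text
t 6.18 p [0.6894 0.0508 0.0183] a -104.98 down [ 0.0103  0.0046 -0.9999] F [ 3.954  12.9825  4.0867] w 0.0939 q [-5.3 30.8 88.4  0.4 60.2  9.5]
[0.0017 0.2114]
```

View pics/sc6.png

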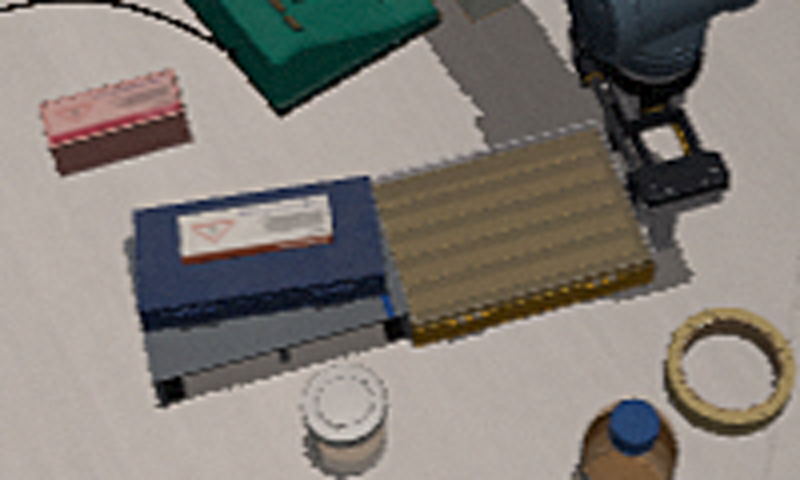

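>>> move_arm(
  rows="0 0 0 -0.015 0 0 0.094; 0 0 0 -0.015 -0.04 0 0.08; 0 0 0 -0.015 -0.08 0 0.055; 0 0 0 -0.015 -0.12 0 0.055; 0 0 0 -0.015 -0.16 0 0.055",
)

```text
time: 6.65
position: [0.689, 0.0624, 0.1766]
orientation: [[-0.259, -0.001, 0.966], [-0.966, -0.001, -0.259], [0.001, -1.0, -0.0]]
wrist_force: [0.9, 0.2, 0.0]
width: 0.0711
```

```bash
python3 -c "
from h import *
st();rel(W(-.004,-.25,.22),-105)"
```

```text
t 6.65 p [0.689  0.0624 0.1766] a -105.03 down [-0.0006 -0.0012 -1.    ] F [0.8611 0.1829 0.0098] w 0.0711 q [-4.2 20.9 83.9 -0.1 75.3 10.9]
turn [ 0.02 -0.03  0.08] shift [ 0.4726 -0.0428 -0.0021] n>= 11.4
```

>>> move_arm(
  rows="0 0 0 0.03 -0.04 -0.002 0.055; 0 0 0 0.07 -0.043 -0.002 0.055; 0 0 0 0.11 -0.043 -0.002 0.055; 0 0 0 0.15 -0.043 -0.002 0.055; 0 0 0 0.19 -0.043 -0.002 0.055",
)

```text
time: 7.07
position: [0.6374, -0.1223, 0.2187]
orientation: [[-0.259, 0.001, 0.966], [-0.966, -0.002, -0.259], [0.001, -1.0, 0.001]]
wrist_force: [0.2, 0.2, -0.5]
width: 0.0551
```

>>> move_arm(
  rows="0 0 0 0.04 0 0 0.055; 0 0 0 0.08 0 0 0.055; 0 0 0 0.12 0 0 0.055; 0 0 0 0.16 0 0 0.055; 0 0 0 0.2 0 0 0.055",
)

```text
time: 7.48
position: [0.5852, -0.3156, 0.2181]
orientation: [[-0.26, -0.001, 0.966], [-0.966, -0.001, -0.26], [0.001, -1.0, -0.0]]
wrist_force: [0.3, -0.2, 0.2]
width: 0.0549
```

```bash
python3 -c "
from h import *
st();rel(W(-.004,-.25,.22),-105)"; python3 snap.py 7
```

```text
t 7.48 p [ 0.5852 -0.3156  0.2181] a -105.05 down [-0.0006 -0.0011 -1.    ] F [ 0.3478 -0.1729  0.1572] w 0.0549 q [-38.1  15.4  86.3  -0.1  78.3 -23. ]
turn [ 0.01 -0.05  0.07] shift [ 0.0806 -0.0018  0.0001] n>= 1.9
t 7.53 p [ 0.5831 -0.3225  0.218 ] a -105.4 down [-0.0016 -0.0051 -1.    ] F [-2.6339 -4.0798  0.1319] w 0.0549 q [-38.6  15.6  86.1  -0.3  78.2 -23.1]
[-0.004  -0.1694]
```

View pics/w7.png

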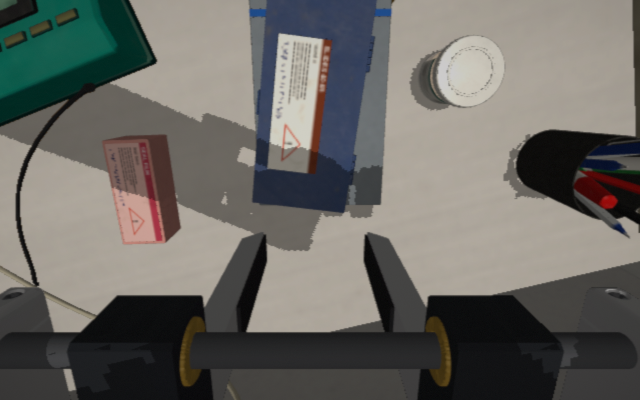

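```bash
python3 -c "
from h import *
import pickle
s=pickle.load(open('s7.pkl','rb'))
X=cast('wrist',[(253,202),(347,211)],.083,s);print([toR(x) for x in X]);print(toR(cast('wrist',[(380,205)],.048,s)[0]))
rel(W(-.006,-.25,.15),-105)
rel(W(-.006,-.25,.063),-105)"
```

```text
[array([-0.0639, -0.1846]), array([ 0.0261, -0.1938])]
[ 0.0646 -0.199 ]
turn [ 0.01 -0.4   0.3 ] shift [ 0.073   0.0684 -0.0011] n>= 2.4
turn [ 0.01 -0.4   0.3 ] shift [ 0.0725  0.1554 -0.0011] n>= 4.1
```

>>> move_arm(
  rows="0 0 0 0.04 0.01 -0.006 0.055; 0 0 0 0.07 0.04 -0.006 0.055; 0 0 0 0.07 0.08 -0.006 0.055; 0 0 0 0.07 0.12 -0.006 0.055; 0 0 0 0.07 0.153 -0.006 0.055",
)

```text
time: 7.95
position: [0.5611, -0.3797, 0.0621]
orientation: [[-0.261, -0.002, 0.965], [-0.965, 0.001, -0.261], [-0.0, -1.0, -0.002]]
wrist_force: [0.1, 0.9, -0.0]
width: 0.0548
```

```bash
python3 -c "
from h import *
st();print(toR(bot.sense()['position']));rel(W(-.012,-.21,.063),-105);rel(W(-.012,-.15,.063),-105)"
```

```text
t 7.95 p [ 0.5611 -0.3797  0.0621] a -105.11 down [-0.0021  0.0006 -1.    ] F [ 0.0881  0.8777 -0.0375] w 0.0548 q [-43.6  26.3  89.6  -0.1  64.2 -28.5]
[-0.0108 -0.2376]
turn [ 0.13 -0.11 -0.  ] shift [-0.0276 -0.0009 -0.0012] n>= 0.7
turn [ 0.13 -0.11 -0.  ] shift [-0.0876 -0.0009 -0.0014] n>= 2.1
```

>>> move_arm(
  rows="0 0 0 -0.02 -0.001 -0.001 0.055; 0 0 0 -0.03 -0.001 -0.001 0.055; 0 0 0 -0.04 -0.001 -0.001 0.055; 0 0 0 -0.05 -0.001 -0.001 0.055; 0 0 0 -0.06 -0.001 -0.001 0.055",
)

```text
time: 8.37
position: [0.5783, -0.3217, 0.0678]
orientation: [[-0.259, 0.003, 0.966], [-0.966, -0.003, -0.259], [0.002, -1.0, 0.003]]
wrist_force: [0.3, -1.4, 0.8]
width: 0.0547
```

```bash
python3 -c "
from h import *
st();print(toR(bot.sense()['position']));rel(W(-.012,-.12,.063),-105)"
```

```text
t 8.37 p [ 0.5783 -0.3217  0.0678] a -105.02 down [ 0.0028 -0.003  -1.    ] F [ 0.2731 -1.3667  0.8219] w 0.0547 q [-38.9  23.8  92.3  -0.   63.7 -23.8]
[-0.0091 -0.1771]
turn [-0.2  -0.02  0.12] shift [-0.0571  0.0047 -0.0029] n>= 1.4
```

>>> move_arm(
  rows="0 0 0 -0.012 0.003 -0.001 0.055; 0 0 0 -0.024 0.004 -0.001 0.055; 0 0 0 -0.036 0.004 -0.002 0.055; 0 0 0 -0.048 0.004 -0.002 0.055; 0 0 0 -0.06 0.004 -0.002 0.055",
)

```text
time: 8.78
position: [0.5909, -0.2621, 0.0619]
orientation: [[-0.259, 0.0, 0.966], [-0.966, -0.001, -0.259], [0.0, -1.0, 0.0]]
wrist_force: [-1.0, -2.4, 2.4]
width: 0.0552
```

```bash
python3 -c "
from h import *
st();print(toR(bot.sense()['position']));rel(W(-.008,-.06,.063),-105)
for n in ['scene','side']:cv2.imwrite('pics/%s8.png'%n,bot.camera(n)[:,:,::-1])
crop(cv2.imread('pics/scene8.png'),200,180,200,120,4,'pics/sc8.png');crop(cv2.imread('pics/side8.png'),280,130,170,120,4,'pics/si8.png')"
```

```text
t 8.78 p [ 0.5909 -0.2621  0.0619] a -105.04 down [ 0.0002 -0.0005 -1.    ] F [-0.967  -2.3884  2.3678] w 0.0552 q [-33.9  22.6  94.7  -0.   62.7 -18.9]
[-0.0125 -0.1163]
turn [-0.02 -0.04  0.02] shift [-0.0563 -0.0011  0.0044] n>= 1.4
```

View pics/sc8.png

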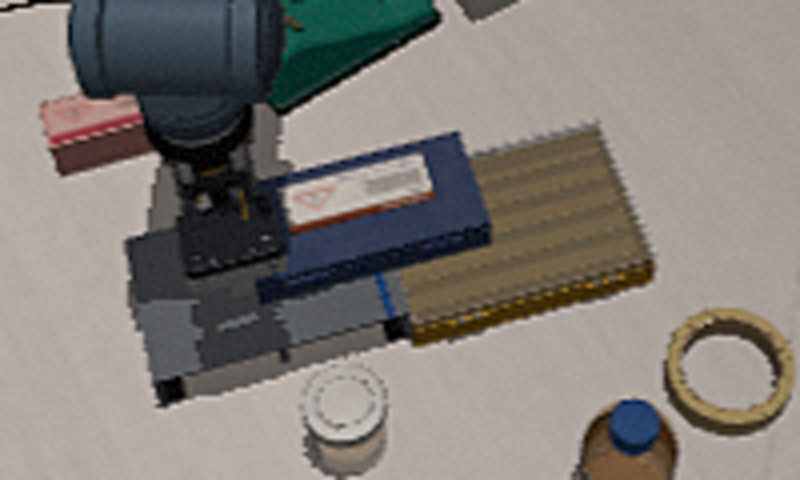

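View pics/si8.png

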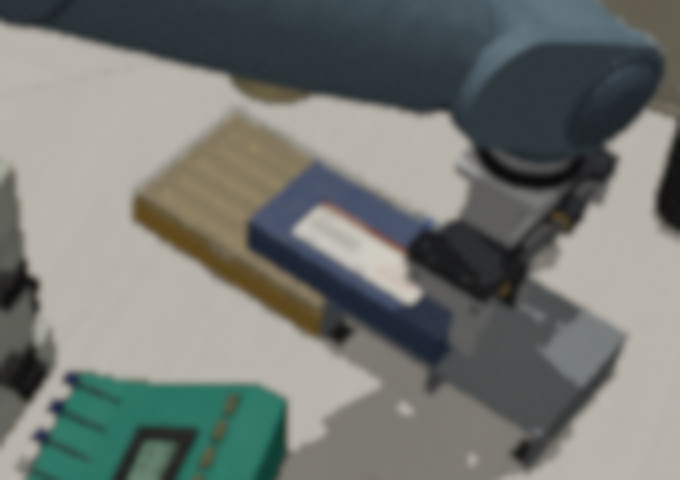

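```bash
python3 -c "
from h import *
X=cast('scene',np.array([(462,133),(490,222)])/4+[199.6,179.6],.083);print([toR(x) for x in X])
X=cast('side',np.array([(250,232),(318,163)])/4+[279.6,129.6],.083);print([toR(x) for x in X])
X=cast('scene',np.array([(600,124),(652,262)])/4+[199.6,179.6],.042);print('tray',[toR(x) for x in X])
X=cast('side',np.array([(134,200),(236,110)])/4+[279.6,129.6],.042);print('tray',[toR(x) for x in X])"
```

```text
[array([-0.0591,  0.0833]), array([0.0272, 0.0802])]
[array([-0.0697,  0.0714]), array([0.0268, 0.0778])]
tray [array([-0.0611,  0.2036]), array([0.076 , 0.1986])]
tray [array([-0.0753,  0.1893]), array([0.0659, 0.1946])]
```

```bash
python3 -c "
from h import *
rel(W(-.012,-.135,.063),-105)
rel(W(-.10,-.013,.17),-105)"
```

```text
turn [ 0.07  0.07 -0.09] shift [ 0.0203 -0.0019  0.001 ] n>= 0.5
turn [ 0.07  0.07 -0.09] shift [-0.102  -0.1086 -0.087 ] n>= 4.1
```

>>> move_arm(
  rows="0 0 0 0.02 0 0 0.055; 0 0 0 0.02 -0.04 0 0.08; 0 0 0 0.02 -0.08 0 0.094; 0 -7 0 0.02 -0.11 -0.02 0.094; 0 -14 0 0.02 -0.11 -0.05 0.094",
)

```text
time: 9.3
position: [0.5411, -0.272, 0.1793]
orientation: [[-0.012, 0.011, 1.0], [-1.0, -0.007, -0.012], [0.007, -1.0, 0.011]]
wrist_force: [0.4, 0.1, 1.4]
width: 0.0784
```

```bash
python3 -c "
from h import *
st();rel(W(-.10,-.013,.17),-15)"
```

```text
t 9.3 p [ 0.5411 -0.272   0.1793] a -90.69 down [ 0.0109 -0.0071 -0.9999] F [0.3875 0.1289 1.4022] w 0.0784 q [-37.4   9.1  97.8   0.1  72.4 -36.8]
turn [ -0.27 -75.68   0.76] shift [-0.1323  0.0083 -0.0097] n>= 10.6
```

>>> move_arm(
  rows="0 -7 0 -0.03 0.01 -0.01 0.094; 0 -14 0 -0.06 0.01 -0.01 0.094; 0 -21 0 -0.09 0.01 -0.01 0.094; 0 -28 0 -0.12 0.01 -0.01 0.094; 0 -35 0 -0.132 0.01 -0.01 0.094",
)

```text
time: 9.72
position: [0.5286, -0.1338, 0.1608]
orientation: [[0.565, -0.002, 0.825], [-0.825, 0.002, 0.565], [-0.003, -1.0, 0.0]]
wrist_force: [-0.3, 0.8, 0.3]
width: 0.0943
```

>>> move_arm(
  rows="0 -7 0 0 0 0 0.094; 0 -14 0 0 0 0 0.094; 0 -21 0 0 0 0 0.094; 0 -28 0 0 0 0 0.094; 0 -35 0 0 0 0 0.094",
)

```text
time: 10.13
position: [0.529, -0.1367, 0.1609]
orientation: [[0.935, -0.001, 0.354], [-0.354, 0.001, 0.935], [-0.002, -1.0, 0.001]]
wrist_force: [0.3, -0.4, -0.2]
width: 0.0943
```

```bash
python3 -c "
from h import *
st();rel(W(-.10,-.013,.063),-15)";python3 snap.py 9
```

```text
t 10.13 p [ 0.529  -0.1367  0.1609] a -20.7 down [-0.0012  0.0015 -1.    ] F [ 0.3016 -0.443  -0.1909] w 0.0943 q [-26.4   2.8 106.6   0.   70.6 -95.7]
turn [-0.06 -5.7  -0.09] shift [ 0.005   0.0979 -0.0015] n>= 2.4
t 10.18 p [ 0.529  -0.1368  0.1609] a -20.49 down [-0.0012  0.0013 -1.    ] F [ 0.252  -0.5017 -0.2265] w 0.0939 q [-26.4   2.8 106.6   0.   70.6 -95.9]
[-0.1046 -0.0112]
```

View pics/w9.png

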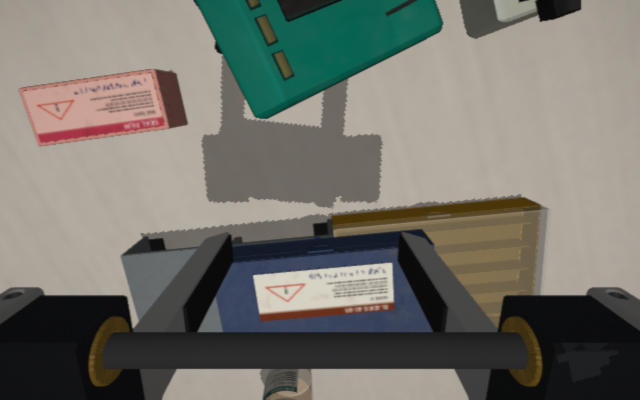

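```bash
python3 -c "
from h import *
import pickle
a=cv2.imread('pics/w9.png');crop(a,200,190,360,100,2.2,'pics/w9c.png')"
```

```text
(no output)
```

View pics/w9c.png

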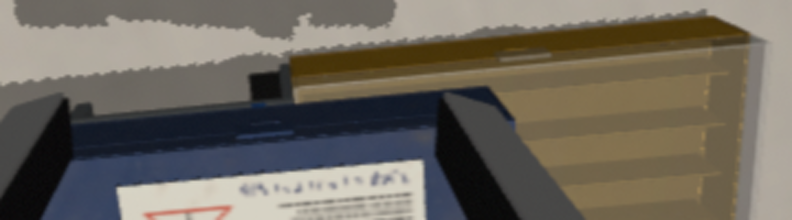

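```bash
python3 -c "
from h import *
import pickle
s=pickle.load(open('s9.pkl','rb'));s2=bot.sense()
f=lambda q:np.array(q)/2.2+[199.7,189.7]
for S in (s,):
  print('tray',[toR(x) for x in cast('wrist',f([(290,83),(745,38)]),.042,S)])
  print('boxbot',[toR(x) for x in cast('wrist',f([(72,125),(490,88)]),.048,S)])
  print('boxtop',[toR(x) for x in cast('wrist',f([(75,155),(512,122)]),.083,S)])
rel(W(-.10,-.013,.063),-15)"
```

```text
tray [array([-0.0703, -0.0001]), array([-0.0714,  0.1886])]
boxbot [array([-0.063 , -0.0927]), array([-0.0623,  0.0818])]
boxtop [array([-0.0656, -0.0829]), array([-0.0629,  0.0795])]
turn [-0.05 -5.49 -0.09] shift [ 0.0049  0.0979 -0.0014] n>= 2.4
```

>>> move_arm(
  rows="0 -5.5 0 0.002 0.035 -0.001 0.094; 0 -5.5 0 0.004 0.07 -0.001 0.094; 0 -5.5 0 0.005 0.098 -0.001 0.094; 0 -5.5 0 0.005 0.098 -0.001 0.094",
)

```text
time: 10.52
position: [0.5291, -0.1376, 0.0571]
orientation: [[0.963, -0.011, 0.271], [-0.271, 0.006, 0.963], [-0.012, -1.0, 0.003]]
wrist_force: [-0.4, 0.9, -0.4]
width: 0.0943
```

```bash
python3 -c "
from h import *
st();rel(W(-.055,-.013,.063),-15)"
```

```text
t 10.52 p [ 0.5291 -0.1376  0.0571] a -15.7 down [-0.0112  0.0061 -0.9999] F [-0.3918  0.8936 -0.3986] w 0.0943 q [ -26.5   11.5  109.3    0.    60.  -100.8]
turn [-0.17 -0.7  -0.71] shift [ 0.0493 -0.0065 -0.0003] n>= 1.2
```

>>> move_arm(
  rows="0 -0.7 -0.7 0.015 -0.006 0 0.094; 0 -0.7 -0.7 0.027 -0.006 0 0.094; 0 -0.7 -0.7 0.036 -0.006 0 0.094; 0 -0.7 -0.7 0.045 -0.006 0 0.094; 0 -0.7 -0.7 0.049 -0.006 0 0.094",
)

```text
time: 10.93
position: [0.5821, -0.1535, 0.0706]
orientation: [[0.966, 0.012, 0.257], [-0.257, -0.003, 0.966], [0.013, -1.0, -0.0]]
wrist_force: [-2.8, 0.9, 1.4]
width: 0.0938
```

```bash
python3 -c "
from h import *
st();rel(W(-.055,-.013,.063),-15);print(toR(bot.sense()['position']))"
```

```text
t 10.93 p [ 0.5821 -0.1535  0.0706] a -14.89 down [ 0.0125 -0.0035 -0.9999] F [-2.7682  0.9094  1.4244] w 0.0938 q [ -25.6   16.2  101.9    0.1   61.2 -100.8]
turn [0.01 0.11 0.74] shift [-0.006   0.0075  0.0007] n>= 0.2
[-0.0491 -0.0137]
```

>>> move_arm(
  rows="0 0 0 -0.03 0 0 0.094; 0 0 0 -0.04 -0.04 0 0.094; 0 0 0 -0.04 -0.08 0 0.08; 0 7 0 -0.04 -0.12 -0.02 0.055; 0 14 0 -0.04 -0.12 -0.05 0.055",
)

```text
time: 11.35
position: [0.5322, -0.1916, 0.1981]
orientation: [[0.874, 0.025, 0.484], [-0.484, -0.01, 0.875], [0.026, -1.0, 0.003]]
wrist_force: [0.5, -0.4, 1.0]
width: 0.0777
```

```bash
python3 -c "
from h import *
st();rel(W(0,-.16,.18),-105)";python3 snap.py 10
```

```text
t 11.35 p [ 0.5322 -0.1916  0.1981] a -28.98 down [ 0.0245 -0.0099 -0.9996] F [ 0.4771 -0.3933  0.9505] w 0.0777 q [-31.4   2.2 103.2   0.3  73.1 -92.5]
turn [-1.15 76.02  1.16] shift [ 0.1076  0.0207 -0.0727] n>= 10.6
t 11.4 p [ 0.53   -0.1969  0.1957] a -29.51 down [ 0.021  -0.0119 -0.9997] F [-0.2485 -2.37    0.594 ] w 0.0734 q [-31.9   2.4 103.3   0.1  73.  -92.4]
[-0.0874 -0.0634]
```

View pics/w10.png

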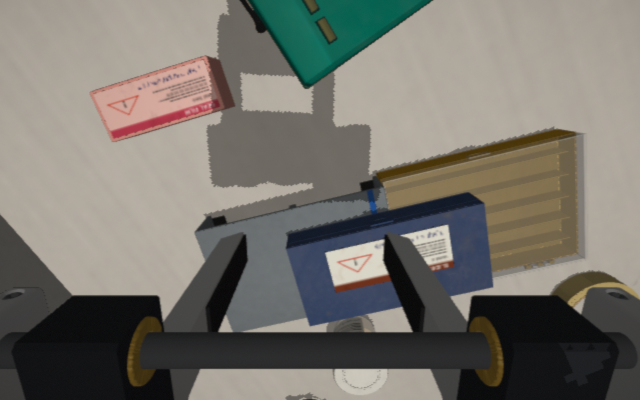

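```bash
python3 -c "
from h import *
rel(W(0,-.16,.18),-105)"
```

```text
turn [-0.91 75.48  1.18] shift [ 0.1077  0.0183 -0.0659] n>= 10.5
```

>>> move_arm(
  rows="0 7 0 0.02 0 -0.02 0.055; 0 14 0 0.04 0 -0.04 0.055; 0 21 0 0.06 0.01 -0.066 0.055; 0 28 0 0.08 0.015 -0.066 0.055; 0 35 0 0.108 0.015 -0.066 0.055",
)

```text
time: 11.82
position: [0.5899, -0.3017, 0.1733]
orientation: [[0.433, 0.009, 0.901], [-0.901, -0.001, 0.433], [0.005, -1.0, 0.008]]
wrist_force: [-0.6, -0.6, 0.1]
width: 0.055
```

>>> move_arm(
  rows="0 7 0 0 0 0 0.055; 0 14 0 0 0 0 0.055; 0 21 0 0 0 0 0.055; 0 28 0 0 0 0 0.055; 0 35 0 0 0 0 0.055",
)

```text
time: 12.23
position: [0.591, -0.3007, 0.1748]
orientation: [[-0.16, 0.012, 0.987], [-0.987, -0.003, -0.16], [0.001, -1.0, 0.012]]
wrist_force: [0.5, 1.4, -0.3]
width: 0.0552
```

```bash
python3 -c "
from h import *
st();rel(W(0,-.14,.12),-105);rel(W(0,-.14,.063),-105)";python3 snap.py 11
```

```text
t 12.23 p [ 0.591  -0.3007  0.1748] a -99.2 down [ 0.0115 -0.0028 -0.9999] F [ 0.5296  1.3662 -0.3432] w 0.0552 q [-36.9  16.9  89.2   0.3  73.4 -27.7]
turn [-0.68  5.8   0.02] shift [-0.0133  0.0548  0.003 ] n>= 1.4
turn [-0.68  5.8   0.02] shift [-0.0133  0.1118  0.0023] n>= 2.7
t 12.28 p [ 0.591  -0.3007  0.1748] a -99.41 down [ 0.0117 -0.0028 -0.9999] F [ 0.9413 -0.2136  0.419 ] w 0.0549 q [-36.9  16.8  89.2   0.3  73.4 -27.5]
[-0.0023 -0.1535]
```

View pics/w11.png

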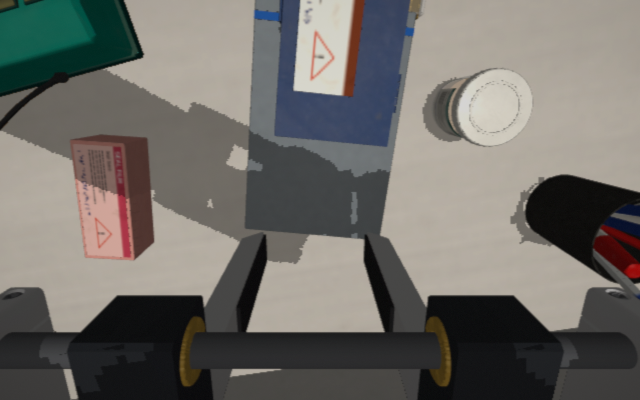

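```bash
python3 -c "
from h import *
import pickle
s=pickle.load(open('s11.pkl','rb'))
print([toR(x) for x in cast('wrist',[(275,134),(387,146)],.083,s)])
rel(W(.004,-.14,.063),-105)"
```

```text
[array([-0.0382, -0.1033]), array([ 0.0501, -0.1039])]
turn [-0.69  5.59  0.02] shift [-0.0129  0.1119  0.0062] n>= 2.7
```

>>> move_arm(
  rows="-0.7 5.6 0 -0.01 0.035 0.006 0.055; -0.7 5.6 0 -0.013 0.07 0.006 0.055; -0.7 5.6 0 -0.013 0.112 0.006 0.055; -0.7 5.6 0 -0.022 0.112 0.006 0.055; -0.7 5.6 0 -0.032 0.112 0.006 0.055",
)

```text
time: 12.7
position: [0.6014, -0.2689, 0.0606]
orientation: [[-0.249, -0.005, 0.969], [-0.969, 0.003, -0.249], [-0.001, -1.0, -0.006]]
wrist_force: [-0.5, -0.4, 0.8]
width: 0.0553
```

```bash
python3 -c "
from h import *
st();print(toR(bot.sense()['position']));rel(W(.005,-.06,.063),-105)"
```

```text
t 12.7 p [ 0.6014 -0.2689  0.0606] a -104.41 down [-0.005   0.0028 -1.    ] F [-0.5008 -0.4302  0.7555] w 0.0553 q [-33.9  24.3  92.5  -0.   63.5 -19.5]
[-0.0005 -0.1202]
turn [ 0.32  0.59 -0.08] shift [-0.0601 -0.0024  0.0061] n>= 1.4
```

>>> move_arm(
  rows="0 0.6 0 -0.01 -0.003 0.005 0.055; 0 0.6 0 -0.02 -0.003 0.005 0.055; 0 0.6 0 -0.03 -0.003 0.005 0.055; 0 0.6 0 -0.04 -0.003 0.005 0.055; 0 0.6 0 -0.05 -0.003 0.006 0.055",
)

```text
time: 13.12
position: [0.6224, -0.2231, 0.068]
orientation: [[-0.259, 0.002, 0.966], [-0.966, -0.003, -0.259], [0.002, -1.0, 0.003]]
wrist_force: [-0.1, -1.9, 1.0]
width: 0.0551
```

```bash
python3 -c "
from h import *
st();print(toR(bot.sense()['position']));rel(W(.005,-.02,.063),-105)"
```

```text
t 13.12 p [ 0.6224 -0.2231  0.068 ] a -105.01 down [ 0.0021 -0.0026 -1.    ] F [-0.0774 -1.9428  1.0064] w 0.0551 q [-29.5  23.7  92.3  -0.1  63.7 -14.5]
[ 0.0079 -0.0705]
turn [-0.15 -0.01  0.11] shift [-0.0505  0.0049 -0.003 ] n>= 1.2
```

>>> move_arm(
  rows="0 0 0 -0.01 0.002 -0.002 0.055; 0 0 0 -0.02 0.002 -0.003 0.055; 0 0 0 -0.03 0.002 -0.003 0.055; 0 0 0 -0.038 0.002 -0.003 0.055; 0 0 0 -0.046 0.002 -0.003 0.055",
)

```text
time: 13.53
position: [0.6303, -0.1771, 0.0635]
orientation: [[-0.259, -0.001, 0.966], [-0.966, 0.0, -0.259], [0.0, -1.0, -0.001]]
wrist_force: [-0.4, -0.7, -0.4]
width: 0.0549
```

```bash
python3 -c "
from h import *
st();print(toR(bot.sense()['position']));rel(W(.005,-.0035,.063),-105)
for n in ['scene','side']:cv2.imwrite('pics/%s12.png'%n,bot.camera(n)[:,:,::-1])
crop(cv2.imread('pics/scene12.png'),200,180,200,120,4,'pics/sc12.png');crop(cv2.imread('pics/side12.png'),280,130,170,120,4,'pics/si12.png')"
```

```text
t 13.53 p [ 0.6303 -0.1771  0.0635] a -105.03 down [-0.0013  0.     -1.    ] F [-0.4226 -0.663  -0.4341] w 0.0549 q [-25.6  23.5  93.3  -0.   63.3 -10.5]
[ 0.0036 -0.024 ]
turn [ 0.07 -0.03  0.02] shift [-0.0205  0.0005  0.0014] n>= 0.5
```

View pics/sc12.png

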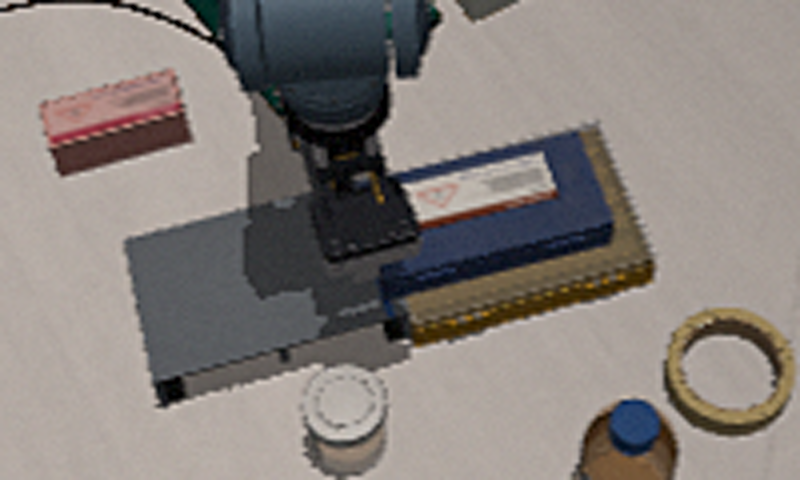

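View pics/si12.png

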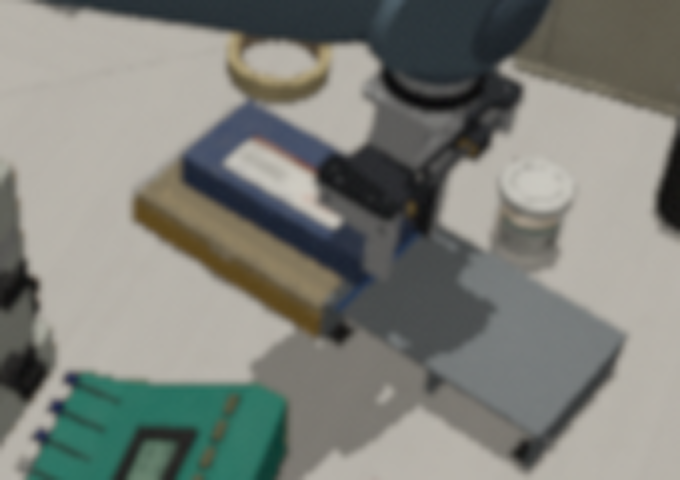

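>>> move_arm(
  rows="0 0 0 -0.005 0.001 0.001 0.055; 0 0 0 -0.010 0.001 0.001 0.055; 0 0 0 -0.015 0.001 0.001 0.055; 0 0 0 -0.019 0.001 0.001 0.055; 0 0 0 -0.019 0.001 0.001 0.055",
)

```text
time: 14.05
position: [0.6365, -0.1593, 0.063]
orientation: [[-0.259, -0.0, 0.966], [-0.966, -0.0, -0.259], [0.0, -1.0, -0.0]]
wrist_force: [-0.1, -0.7, -0.2]
width: 0.0552
```

```bash
python3 -c "
from h import *
st();print(toR(bot.sense()['position']));rel(W(.005,-.0035,.063),-105)
for n in ['scene','side']:cv2.imwrite('pics/%s13.png'%n,bot.camera(n)[:,:,::-1])
crop(cv2.imread('pics/scene13.png'),200,180,200,120,4,'pics/sc13.png');crop(cv2.imread('pics/side13.png'),280,130,170,120,4,'pics/si13.png')"
```

```text
t 14.05 p [ 0.6365 -0.1593  0.063 ] a -105.02 down [-0.0003 -0.     -1.    ] F [-0.1315 -0.7278 -0.2032] w 0.0552 q [-23.9  23.6  93.1  -0.   63.3  -8.9]
[ 0.005  -0.0052]
turn [ 0.02 -0.02  0.01] shift [-0.0017 -0.     -0.    ] n>= 0.0
```

View pics/sc13.png

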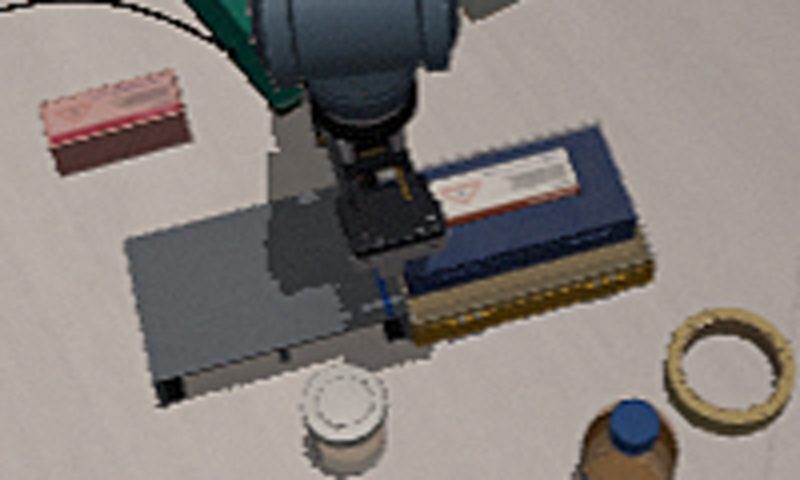

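View pics/si13.png

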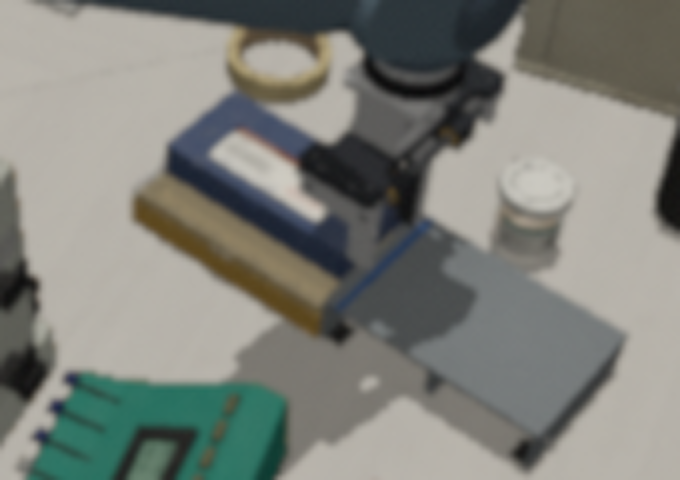

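>>> move_arm(
  rows="0 0 0 0.02 0 0 0.055; 0 0 0 0.02 -0.04 0 0.055; 0 0 0 0.0 -0.08 0 0.07; 0 0 0 -0.04 -0.12 0 0.07; 0 0 0 -0.08 -0.14 0 0.07",
)

```text
time: 14.57
position: [0.6539, -0.1005, 0.1964]
orientation: [[-0.263, 0.004, 0.965], [-0.965, -0.002, -0.263], [0.001, -1.0, 0.005]]
wrist_force: [0.7, -0.0, 0.4]
width: 0.0692
```

>>> move_arm(
  rows="0 0 0 -0.03 -0.03 0 0.07; 0 0 0 -0.06 -0.05 0 0.07; 0 0 0 -0.09 -0.06 0 0.07; 0 0 0 -0.09 -0.06 0 0.07",
)

```text
time: 14.9
position: [0.6784, -0.008, 0.2567]
orientation: [[-0.255, 0.007, 0.967], [-0.967, -0.0, -0.255], [-0.002, -1.0, 0.007]]
wrist_force: [1.5, 0.6, -0.1]
width: 0.0698
```

```bash
python3 snap.py 14;python3 -c "
from h import *
a=cv2.imread('pics/w14.png');crop(a,250,130,150,140,5,'pics/w14c.png')
for n in ['scene','side']:cv2.imwrite('pics/%s14.png'%n,bot.camera(n)[:,:,::-1])
crop(cv2.imread('pics/scene14.png'),200,180,200,120,4,'pics/sc14.png');crop(cv2.imread('pics/side14.png'),280,130,170,120,4,'pics/si14.png')"
```

```text
t 14.95 p [ 0.6773 -0.0102  0.2544] a -104.84 down [ 0.0034 -0.0011 -1.    ] F [-0.2101 -0.2205  0.1274] w 0.0702 q [-10.4  15.6  82.3  -0.   81.9   4.4]
[0.0063 0.1519]
```

View pics/w14.png

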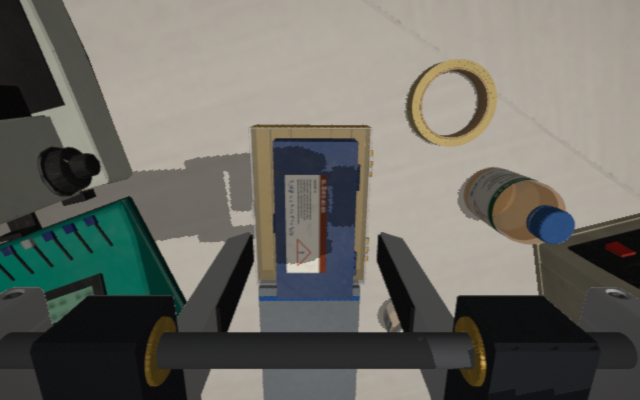

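View pics/si14.png

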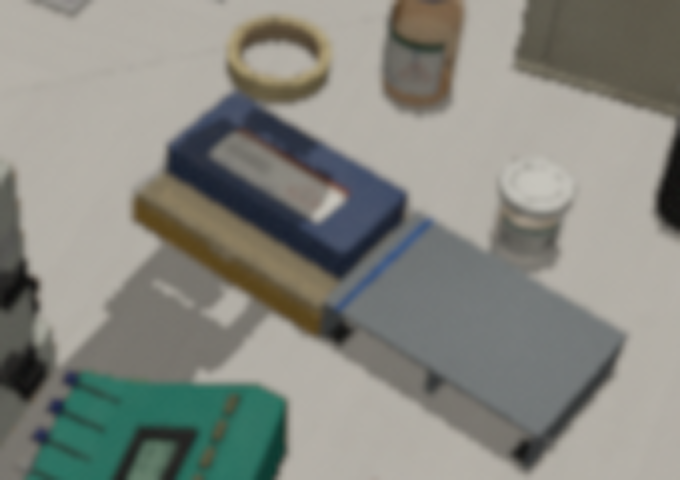

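View pics/sc14.png

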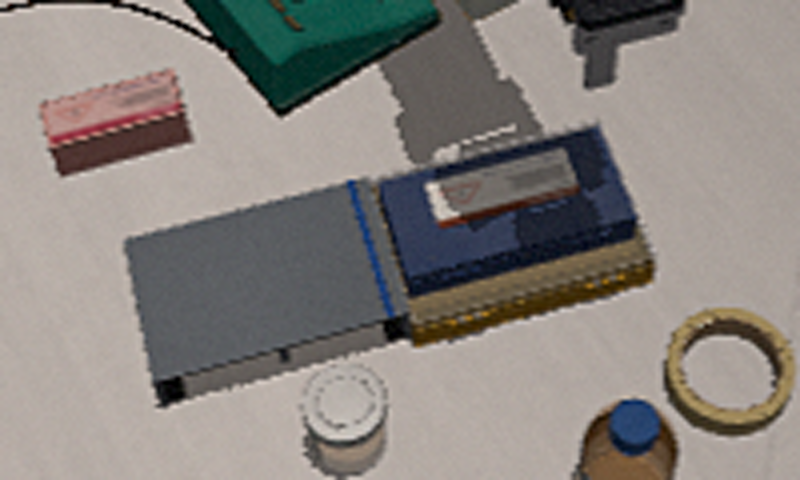

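View pics/w14c.png

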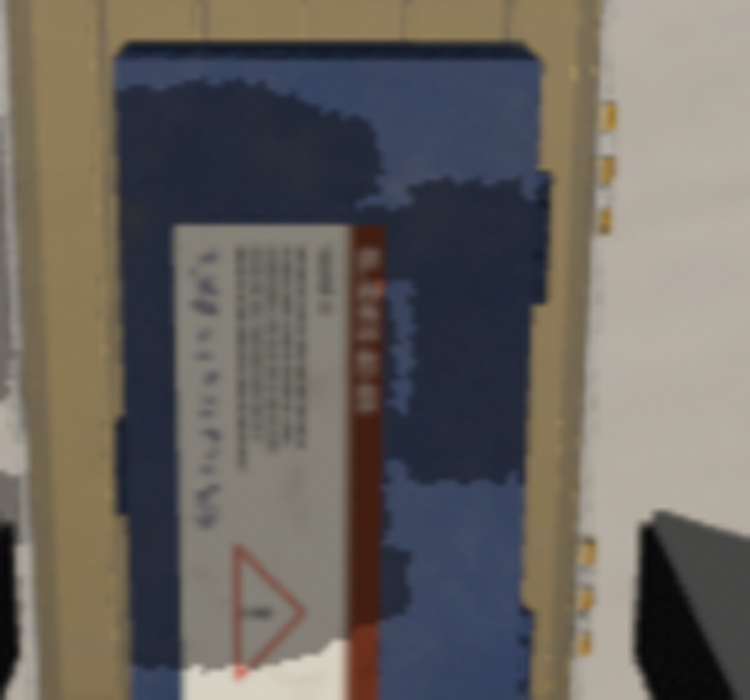

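```bash
python3 -c "
from h import *
a=cv2.imread('pics/w14.png');crop(a,250,260,130,50,6,'pics/w14d.png')"
```

```text
(no output)
```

View pics/w14d.png

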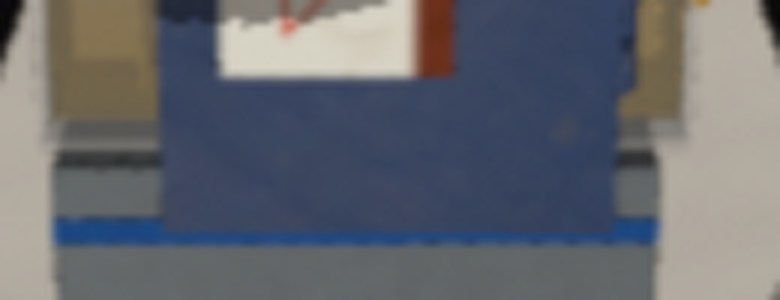

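```bash
python3 -c "
from h import *
import pickle
s=pickle.load(open('s14.pkl','rb'))
D=lambda q:np.array(q)/6+[249.6,259.6]
C=lambda q:np.array(q)/5+[249.6,129.6]
p=lambda t,u,z:print(t,z,[toR(x).round(4).tolist() for x in cast('wrist',u,z,s)])
p('riser',D([(52,168),(660,168)]),.048)
p('tray -y',D([(45,138),(685,138)]),.042)
for z in (.077,.083):
  p('box -y',D([(162,235),(613,235)]),z);p('box +y',C([(115,58),(542,58)]),z)
p('box+y bot',C([(128,43),(525,43)]),.042)
"
python3 -c "
from h import *
A=lambda q:np.array(q)/4+[199.6,179.6]
B=lambda q:np.array(q)/4+[279.6,129.6]
# box lid corners triangulated
for t,p,q in [('-x-y',(380,180),(340,252)),('-x+y',(600,124),(170,147)),('+x-y',(410,275),(406,193)),('+x+y',(637,217),(236,95))]:
  X,e=tri(A(p),B(q));print(t,toR(X),X[2],e)
"

```

```text
riser 0.048 [[-0.0643, 0.0007], [0.0646, 0.0006]]
tray -y 0.042 [[-0.0665, 0.0044], [0.0706, 0.0043]]
box -y 0.077 [[-0.0381, 0.0031], [0.0513, 0.003]]
box +y 0.077 [[-0.0371, 0.1892], [0.0515, 0.1894]]
box -y 0.083 [[-0.0374, 0.007], [0.0505, 0.0069]]
box +y 0.083 [[-0.0364, 0.1899], [0.0507, 0.1901]]
box+y bot 0.042 [[-0.038, 0.1883], [0.0521, 0.1885]]
-x-y [-0.0369  0.0083] 0.07937169236285374 0.0024052964587382825
-x+y [-0.0356  0.1889] 0.07841446230624277 0.008591815629679358
+x-y [0.0515 0.008 ] 0.07742037205539509 0.0031371217995140505
+x+y [0.0531 0.1893] 0.07446690536807049 0.006474983324684275
```

```bash
python3 -c "
from h import *
a=cv2.imread('pics/w14.png');crop(a,240,115,140,40,5.5,'pics/w14e.png')"
```

```text
(no output)
```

View pics/w14e.png

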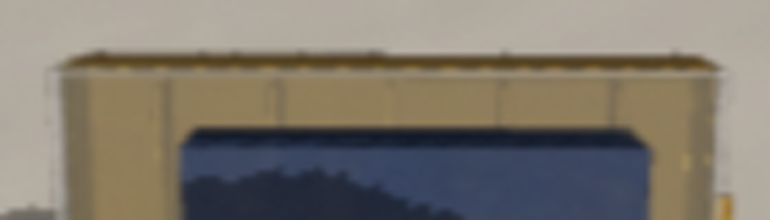

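```bash
python3 -c "
from h import *
import pickle
s=pickle.load(open('s14.pkl','rb'))
D=lambda q:np.array(q)/5.5+[239.6,114.6]
p=lambda t,u,z:print(t,z,[toR(x).round(4).tolist() for x in cast('wrist',u,z,s)])
p('tray+y',D([(62,70),(722,73)]),.042)
p('tray+ybot',D([(75,52),(708,58)]),.0)
rel(W(.006,-.03,.16),-105)"
```

```text
tray+y 0.042 [[-0.065, 0.2003], [0.0701, 0.2001]]
tray+ybot 0.0 [[-0.0693, 0.2009], [0.0738, 0.2]]
turn [ 0.06 -0.03  0.06] shift [0.1765 0.0918 0.0012] n>= 4.8
```

>>> move_arm(
  rows="0 0 0 0.04 0 0.001 0.055; 0 0 0 0.08 0.01 0.001 0.055; 0 0 0 0.12 0.03 0.001 0.055; 0 0 0 0.16 0.05 0.001 0.055; 0 0 0 0.18 0.085 0.001 0.055",
)

```text
time: 15.47
position: [0.6306, -0.1899, 0.1723]
orientation: [[-0.264, 0.004, 0.965], [-0.965, -0.004, -0.264], [0.003, -1.0, 0.005]]
wrist_force: [1.1, -1.4, 0.7]
width: 0.0551
```

```bash
python3 -c "
from h import *
st();rel(W(.006,-.03,.063),-105)"
```

```text
t 15.47 p [ 0.6306 -0.1899  0.1723] a -105.29 down [ 0.004  -0.0038 -1.    ] F [ 1.1291 -1.4352  0.7304] w 0.0551 q [-26.6  16.6  89.7  -0.1  73.4 -11.3]
turn [-0.28 -0.29  0.15] shift [-0.0066  0.1092 -0.0018] n>= 2.6
```

>>> move_arm(
  rows="0 -0.3 0 -0.005 0.04 -0.001 0.055; 0 -0.3 0 -0.006 0.08 -0.001 0.055; 0 -0.3 0 -0.006 0.108 -0.001 0.055; 0 -0.3 0 -0.006 0.108 -0.001 0.055; 0 -0.3 0 -0.014 0.108 -0.001 0.055",
)

```text
time: 15.88
position: [0.6313, -0.1721, 0.0604]
orientation: [[-0.258, -0.005, 0.966], [-0.966, 0.001, -0.258], [0.0, -1.0, -0.005]]
wrist_force: [0.5, -0.6, -0.1]
width: 0.0552
```

```bash
python3 -c "
from h import *
st();print(toR(bot.sense()['position']));rel(W(.006,-.001,.063),-105)"
```

```text
t 15.88 p [ 0.6313 -0.1721  0.0604] a -104.94 down [-0.0049  0.0011 -1.    ] F [ 0.4888 -0.5751 -0.0857] w 0.0552 q [-25.1  23.8  93.2  -0.1  63.3 -10.2]
[ 0.0033 -0.0189]
turn [0.29 0.06 0.01] shift [-0.0179 -0.0026  0.0027] n>= 0.4
```

>>> move_arm(
  rows="0 0 0 -0.006 -0.002 0.002 0.055; 0 0 0 -0.011 -0.002 0.002 0.055; 0 0 0 -0.015 -0.002 0.002 0.055; 0 0 0 -0.018 -0.002 0.002 0.055; 0 0 0 -0.018 -0.002 0.002 0.055",
)

```text
time: 16.3
position: [0.6414, -0.1537, 0.0665]
orientation: [[-0.254, 0.003, 0.967], [-0.967, -0.002, -0.254], [0.001, -1.0, 0.003]]
wrist_force: [0.5, 0.0, 0.0]
width: 0.0548
```

```bash
python3 -c "
from h import *
st();print(toR(bot.sense()['position']))"
```

```text
t 16.3 p [ 0.6414 -0.1537  0.0665] a -104.7 down [ 0.0027 -0.002  -1.    ] F [0.4586 0.0295 0.0352] w 0.0548 q [-23.3  23.7  92.7  -0.   63.5  -8.6]
[0.0082 0.0015]
```

>>> move_arm(
  rows="0 0 0 0.02 0 0 0.06; 0 0 0 0.02 -0.04 0 0.08; 0 0 0 0.03 -0.08 -0.02 0.094; 0 0 0 0.05 -0.12 -0.05 0.094; 0 0 0 0.08 -0.14 -0.08 0.094",
)

```text
time: 16.72
position: [0.5586, -0.2022, 0.1979]
orientation: [[-0.252, 0.004, 0.968], [-0.968, -0.002, -0.252], [0.001, -1.0, 0.004]]
wrist_force: [0.4, -1.0, 0.9]
width: 0.0834
```

```bash
python3 -c "
from h import *
st();rel(W(-.195,-.20,.22),-105)"
```

```text
t 16.72 p [ 0.5586 -0.2022  0.1979] a -104.6 down [ 0.0041 -0.002  -1.    ] F [ 0.371  -0.9883  0.8642] w 0.0834 q [-30.8   6.9  98.3   0.   74.6 -16.2]
turn [-0.26  0.4   0.05] shift [ 0.1323 -0.0226 -0.1367] n>= 4.6
```

>>> move_arm(
  rows="0 0 0 0.13 -0.02 -0.137 0.094; 0 0 0 0.13 -0.02 -0.137 0.094; 0 0 0 0.13 -0.02 -0.137 0.094; 0 0 0 0.13 -0.02 -0.137 0.094; 0 0 0 0.13 -0.02 -0.137 0.094",
)

```text
time: 17.13
position: [0.3896, -0.2944, 0.2149]
orientation: [[-0.256, 0.0, 0.967], [-0.967, -0.001, -0.256], [0.001, -1.0, 0.0]]
wrist_force: [-0.5, -0.1, 1.4]
width: 0.0942
```

```bash
python3 snap.py 15; python3 -c "
from h import *
a=bot.camera('scene')[:,:,::-1];cv2.imwrite('pics/scene15.png',a);crop(a,200,180,200,120,4,'pics/sc15.png')"
```

```text
t 17.18 p [ 0.3882 -0.2957  0.2152] a -104.96 down [-0.0008 -0.0025 -1.    ] F [ 0.772  -2.4331 -0.3759] w 0.0939 q [-50.6  -8.8 111.9  -0.1  76.9 -35.6]
[-0.1985 -0.1996]
```

View pics/w15.png

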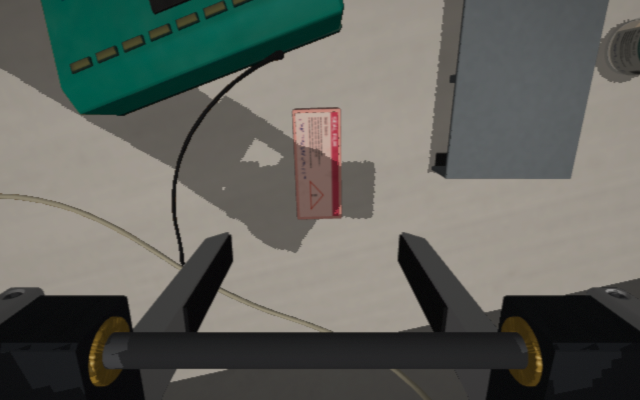

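View pics/sc15.png

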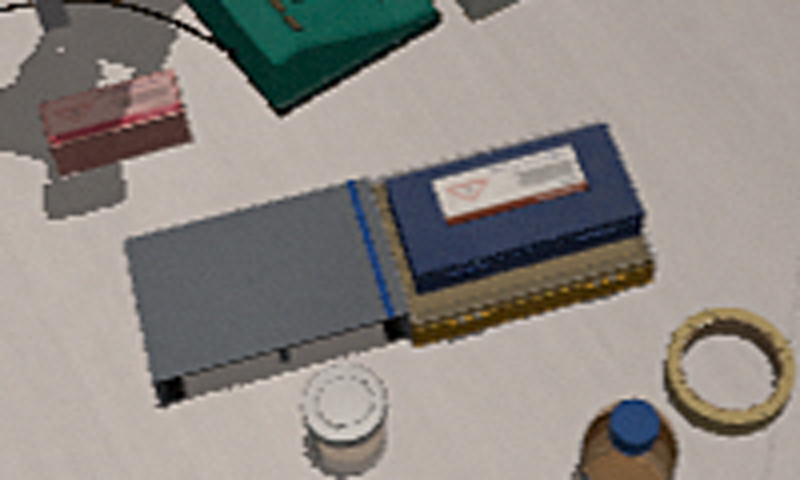

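```bash
python3 -c "
from h import *
import pickle
s=pickle.load(open('s15.pkl','rb'))
X=cast('wrist',[(293,109),(341,109),(342,218),(297,219)],.046,s)
print([toR(x).round(4).tolist() for x in X],X.mean(0))
print(np.degrees(np.arctan2(*(X[0]+X[1]-X[2]-X[3])[[1,0]])),np.linalg.norm(X[0]-X[3]),np.linalg.norm(X[0]-X[1]))
c=X.mean(0);print(toR(c))
rel([c[0],c[1],.12],-104);rel([c[0],c[1],.012],-104)"
```

```text
[[-0.2207, -0.13], [-0.1737, -0.1299], [-0.1699, -0.2432], [-0.2182, -0.2444]] [ 0.3957 -0.2829  0.046 ]
76.57437414781286 0.11447851575618671 0.047034408082431256
[-0.1956 -0.1869]
turn [-0.07 -0.99  0.09] shift [-0.013   0.095   0.0021] n>= 2.3
turn [-0.07 -0.99  0.09] shift [-0.0132  0.203   0.0019] n>= 4.9
```

>>> move_arm(
  rows="0 -1.6 0 -0.013 0.03 0.002 0.094; 0 -1.6 0 -0.013 0.07 0.002 0.094; 0 -1.6 0 -0.013 0.11 0.002 0.094; 0 -1.6 0 -0.013 0.15 0.002 0.094; 0 -1.6 0 -0.013 0.15 0.002 0.094",
)

```text
time: 17.65
position: [0.3936, -0.2758, 0.0564]
orientation: [[-0.227, -0.01, 0.974], [-0.974, 0.012, -0.226], [-0.009, -1.0, -0.013]]
wrist_force: [-0.7, 1.8, -1.4]
width: 0.094
```

```bash
python3 -c "
from h import *
st();rel([.3957,-.2829,.016],-103.4)
for n in ['scene','side']:cv2.imwrite('pics/%s16.png'%n,bot.camera(n)[:,:,::-1])
crop(cv2.imread('pics/scene16.png'),190,150,120,90,6,'pics/sc16.png');crop(cv2.imread('pics/side16.png'),320,200,130,100,6,'pics/si16.png')"
```

```text
t 17.65 p [ 0.3936 -0.2758  0.0564] a -103.1 down [-0.0104  0.0117 -0.9999] F [-0.7011  1.8324 -1.414 ] w 0.094 q [-48.6   3.2 118.7  -0.   59.1 -35.5]
turn [ 0.73  0.31 -0.51] shift [0.0068 0.0403 0.0042] n>= 1.0
```

View pics/si16.png

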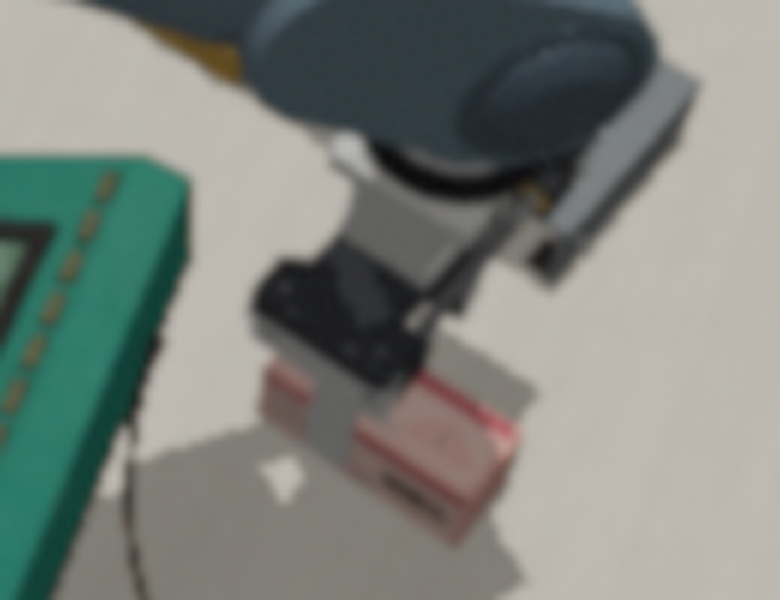

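>>> move_arm(
  rows="0 0 0 0.006 0.015 0.003 0.094; 0 0 0 0.006 0.03 0.003 0.094; 0 0 0 0.006 0.040 0.003 0.094; 0 0 0 0.006 0.040 0.003 0.094",
)

```text
time: 18.08
position: [0.3995, -0.2883, 0.0249]
orientation: [[-0.227, 0.0, 0.974], [-0.974, -0.001, -0.227], [0.001, -1.0, 0.001]]
wrist_force: [-0.3, -0.1, 0.4]
width: 0.0937
```

```bash
python3 -c "
from h import *
st();rel([.3957,-.2829,.016],-103.4)"
```

```text
t 18.08 p [ 0.3995 -0.2883  0.0249] a -103.13 down [ 0.0004 -0.0011 -1.    ] F [-0.2523 -0.1241  0.3716] w 0.0937 q [-49.    7.6 118.   -0.   54.4 -35.9]
turn [-0.04  0.27  0.06] shift [-0.0044  0.0089 -0.005 ] n>= 0.3
```

>>> move_arm(
  rows="0 0 0 -0.004 0.005 -0.005 0.094; 0 0 0 -0.004 0.009 -0.005 0.094; 0 0 0 -0.004 0.009 -0.005 0.094; 0 0 0 -0.004 0.009 -0.005 0.07; 0 0 0 -0.004 0.009 -0.005 0.055",
)

```text
time: 18.5
position: [0.3952, -0.2834, 0.0157]
orientation: [[-0.227, 0.0, 0.974], [-0.974, -0.001, -0.227], [0.001, -1.0, 0.001]]
wrist_force: [-0.5, 0.2, 0.3]
width: 0.084
```

```bash
python3 -c "
from h import *
st();rel([.3957,-.2829,.016],-103.4)"
```

```text
t 18.5 p [ 0.3952 -0.2834  0.0157] a -103.14 down [ 0.0005 -0.0015 -1.    ] F [-0.4989  0.2027  0.3476] w 0.084 q [-49.    7.8 119.   -0.   53.1 -35.8]
turn [-0.05  0.26  0.08] shift [-0.0006 -0.0003  0.0003] n>= 0.0
```

>>> move_arm(
  rows="0 0 0 0 0 0 0.06; 0 0 0 0 0 0 0.05; 0 0 0 0 0 0 0.04; 0 0 0 0 0 0 0.03; 0 0 0 0 0 0 0.03",
)

```text
time: 18.92
position: [0.395, -0.2832, 0.0152]
orientation: [[-0.228, -0.0, 0.974], [-0.974, -0.001, -0.228], [0.001, -1.0, 0.0]]
wrist_force: [-0.5, 0.5, -0.3]
width: 0.0509
```

>>> move_arm(
  rows="0 0 0 0 0 0 0.03; 0 0 0 0 0 0 0.03; 0 0 0 0 0 0 0.03",
)

```text
time: 19.17
position: [0.395, -0.2831, 0.0152]
orientation: [[-0.227, -0.0, 0.974], [-0.974, -0.001, -0.227], [0.001, -1.0, 0.0]]
wrist_force: [0.3, -0.8, 0.6]
width: 0.0479
```

>>> move_arm(
  rows="0 0 0 0 -0.02 0 0.03; 0 0 0 0 -0.05 0 0.03; 0 0 0 0 -0.09 0 0.03; 0 0 0 0 -0.13 0 0.03; 0 0 0 0 -0.15 0.0 0.03",
)

```text
time: 19.58
position: [0.3963, -0.2844, 0.17]
orientation: [[-0.227, 0.004, 0.974], [-0.974, -0.006, -0.227], [0.004, -1.0, 0.005]]
wrist_force: [0.7, -0.4, -0.1]
width: 0.0479
```

```bash
python3 -c "
from h import *
st();rel(W(.005,.10,.18),-105)
for n in ['scene','side']:cv2.imwrite('pics/%s17.png'%n,bot.camera(n)[:,:,::-1])
"
```

```text
t 19.58 p [ 0.3963 -0.2844  0.17  ] a -103.14 down [ 0.0041 -0.0055 -1.    ] F [ 0.7255 -0.4415 -0.1046] w 0.0479 q [-49.   -6.4 114.6  -0.   71.4 -35.8]
turn [-0.3   1.86  0.25] shift [-0.2815 -0.0102  0.2089] n>= 8.4
```

View pics/side17.png

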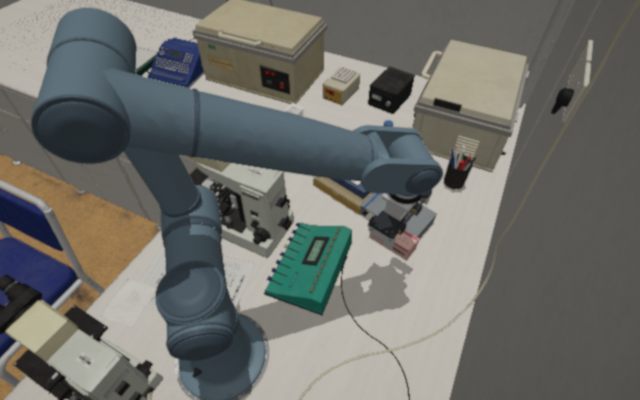

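>>> move_arm(
  rows="0 0.4 0 -0.02 -0.005 0.015 0.03; 0 0.8 0 -0.05 -0.01 0.037 0.03; 0 1.2 0 -0.08 -0.01 0.059 0.03; 0 1.5 0 -0.11 -0.01 0.082 0.03; 0 1.8 0 -0.14 -0.01 0.104 0.03",
)

```text
time: 20.1
position: [0.528, -0.1684, 0.1723]
orientation: [[-0.258, -0.004, 0.966], [-0.966, 0.001, -0.258], [-0.0, -1.0, -0.004]]
wrist_force: [0.1, -0.6, -0.5]
width: 0.048
```

```bash
python3 -c "
from h import *
st();rel(W(.005,.10,.16),-105)"
```

```text
t 20.1 p [ 0.528  -0.1684  0.1723] a -104.98 down [-0.0037  0.0012 -1.    ] F [ 0.0907 -0.5668 -0.5451] w 0.048 q [-29.4   3.3 104.9  -0.   72.  -14.4]
turn [ 0.22  0.02 -0.01] shift [-0.142   0.0119  0.1026] n>= 4.2
```

>>> move_arm(
  rows="0 0 0 -0.03 0 0.022 0.03; 0 0 0 -0.06 0 0.044 0.03; 0 0 0 -0.09 0 0.066 0.03; 0 0 0 -0.12 0.0 0.088 0.03; 0 0 0 -0.142 0.012 0.103 0.03",
)

```text
time: 20.52
position: [0.6663, -0.0575, 0.162]
orientation: [[-0.257, 0.001, 0.967], [-0.967, -0.0, -0.257], [0.0, -1.0, 0.001]]
wrist_force: [-0.1, -0.7, -0.3]
width: 0.0481
```

```bash
python3 -c "
from h import *
st();rel(W(.005,.10,.105),-105);rel(W(.005,.10,.0925),-105)
for n in ['scene','side']:cv2.imwrite('pics/%s18.png'%n,bot.camera(n)[:,:,::-1])
crop(cv2.imread('pics/scene18.png'),220,120,200,140,4,'pics/sc18.png');crop(cv2.imread('pics/side18.png'),280,100,170,140,4,'pics/si18.png')"
```

```text
t 20.52 p [ 0.6663 -0.0575  0.162 ] a -104.87 down [ 0.0006 -0.0005 -1.    ] F [-0.0858 -0.7363 -0.343 ] w 0.0481 q [-14.6  18.6  88.3  -0.   73.    0.3]
turn [-0.04  0.13  0.02] shift [ 0.0008  0.057  -0.0025] n>= 1.4
turn [-0.04  0.13  0.02] shift [ 0.0008  0.0695 -0.0025] n>= 1.7
```

View pics/sc18.png

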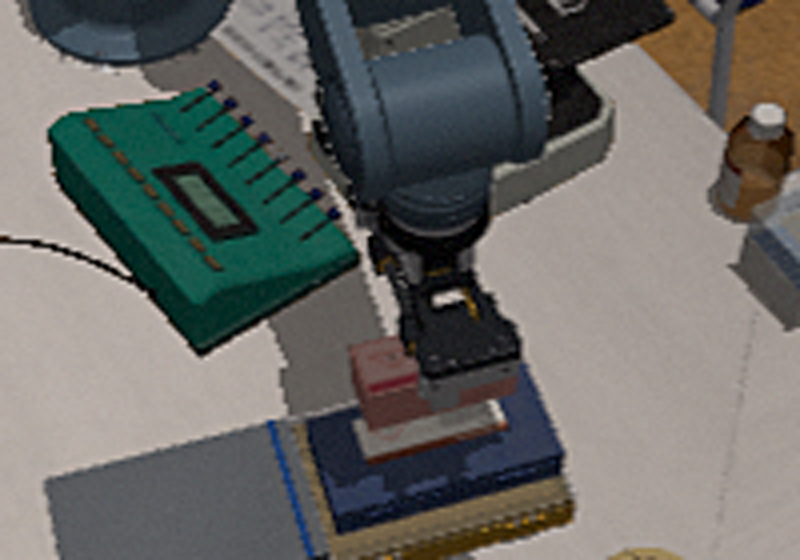

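View pics/si18.png

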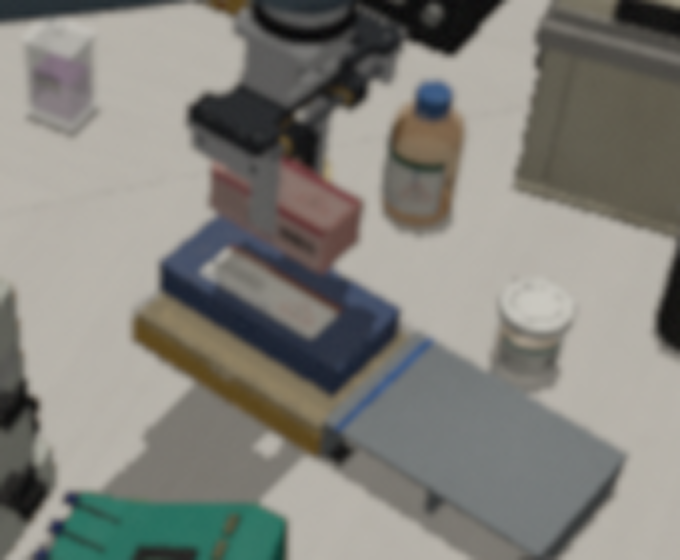

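>>> move_arm(
  rows="0 0 0 0 0.015 -0.002 0.03; 0 0 0 0 0.03 -0.002 0.03; 0 0 0 0 0.045 -0.002 0.03; 0 0 0 0 0.058 -0.002 0.03; 0 0 0 0 0.058 -0.002 0.03",
)

```text
time: 21.03
position: [0.6591, -0.0591, 0.0999]
orientation: [[-0.259, -0.008, 0.966], [-0.966, 0.001, -0.259], [0.001, -1.0, -0.008]]
wrist_force: [0.1, 1.1, -2.2]
width: 0.0478
```

```bash
python3 -c "
from h import *
st();rel(W(.005,.10,.0915),-105)"
```

```text
t 21.03 p [ 0.6591 -0.0591  0.0999] a -104.99 down [-0.008   0.0013 -1.    ] F [ 0.0816  1.1218 -2.2104] w 0.0478 q [-14.9  21.9  91.1  -0.1  67.5   0.1]
turn [0.46 0.01 0.05] shift [-0.0025  0.0083  0.0042] n>= 0.2
```

Settle, then creep down.

>>> move_arm(
  rows="0 0 0 0 0 0 0.03; 0 0 0 0 0 0 0.03; 0 0 0 0 0.002 0 0.03; 0 0 0 0 0.003 0 0.03; 0 0 0 0 0.003 0 0.03",
)

```text
time: 21.45
position: [0.6626, -0.0593, 0.1025]
orientation: [[-0.258, 0.001, 0.966], [-0.966, -0.001, -0.258], [0.001, -1.0, 0.001]]
wrist_force: [-0.1, 0.2, -1.9]
width: 0.0481
```

```bash
python3 -c "
from h import *
st()"
```

```text
t 21.45 p [ 0.6626 -0.0593  0.1025] a -104.95 down [ 0.0007 -0.001  -1.    ] F [-0.1044  0.2275 -1.8959] w 0.0481 q [-14.8  21.8  90.9  -0.   67.2   0.1]
```

>>> move_arm(
  rows="0 0 0 0 0.002 0 0.03; 0 0 0 0 0.004 0 0.03; 0 0 0 0 0.006 0 0.03; 0 0 0 0 0.007 0 0.03; 0 0 0 0 0.007 0 0.03",
)

```text
time: 21.87
position: [0.662, -0.0591, 0.0945]
orientation: [[-0.258, -0.001, 0.966], [-0.966, -0.001, -0.258], [0.001, -1.0, -0.001]]
wrist_force: [-0.2, -0.9, -0.6]
width: 0.0482
```

```bash
python3 -c "
from h import *
st()"
```

```text
t 21.87 p [ 0.662  -0.0591  0.0945] a -104.94 down [-0.001  -0.0005 -1.    ] F [-0.2158 -0.9052 -0.6309] w 0.0482 q [-14.8  22.4  91.1  -0.   66.6   0.1]
```

>>> move_arm(
  rows="0 0 0 0 0.001 0 0.03; 0 0 0 0 0.002 0 0.03; 0 0 0 0 0.003 0 0.03; 0 0 0 0 0.003 0 0.03",
)

```text
time: 22.2
position: [0.6625, -0.0593, 0.0931]
orientation: [[-0.258, 0.0, 0.966], [-0.966, -0.001, -0.258], [0.001, -1.0, 0.0]]
wrist_force: [-2.3, -0.1, 5.2]
width: 0.0481
```

```bash
python3 -c "
from h import *
st()"
```

```text
t 22.2 p [ 0.6625 -0.0593  0.0931] a -104.94 down [ 0.     -0.0009 -1.    ] F [-2.3058 -0.1051  5.187 ] w 0.0481 q [-14.8  22.5  91.1  -0.1  66.4   0.1]
```

>>> move_arm(
  rows="0 0 0 0 0 0 0.05; 0 0 0 0 0 0 0.06; 0 0 0 0 0 0 0.07; 0 0 0 0 0 0 0.08; 0 0 0 0 0 0 0.085",
)

```text
time: 22.62
position: [0.6623, -0.0592, 0.0918]
orientation: [[-0.258, -0.0, 0.966], [-0.966, -0.001, -0.258], [0.001, -1.0, -0.0]]
wrist_force: [0.4, 0.5, -0.5]
width: 0.0732
```

>>> move_arm(
  rows="0 0 0 0 0 0 0.085; 0 0 0 0 0 0 0.085; 0 0 0 0 -0.02 0 0.085; 0 0 0 0 -0.05 0 0.085; 0 0 0 0 -0.09 0 0.085",
)

```text
time: 23.03
position: [0.6601, -0.0586, 0.1794]
orientation: [[-0.258, -0.007, 0.966], [-0.966, 0.001, -0.258], [0.001, -1.0, -0.007]]
wrist_force: [-0.1, 0.7, 0.3]
width: 0.085
```

```bash
python3 -c "
from h import *
st();rel(W(.0,.20,.32),-105)"
```

```text
t 23.03 p [ 0.6601 -0.0586  0.1794] a -104.95 down [-0.007  0.001 -1.   ] F [-0.123   0.6663  0.3116] w 0.085 q [-14.8  17.2  88.2  -0.   75.    0.1]
turn [0.4  0.05 0.05] shift [-0.1017 -0.1407 -0.0026] n>= 4.2
```

>>> move_arm(
  rows="0 0 0 0 -0.04 0 0.085; 0 0 0 -0.02 -0.07 0 0.085; 0 0 0 -0.05 -0.1 0 0.085; 0 0 0 -0.08 -0.13 0 0.085; 0 0 0 -0.1 -0.14 0 0.085",
)

```text
time: 23.45
position: [0.6899, 0.0394, 0.328]
orientation: [[-0.257, 0.008, 0.966], [-0.966, -0.001, -0.257], [-0.001, -1.0, 0.008]]
wrist_force: [0.6, -0.4, 1.2]
width: 0.0851
```

>>> move_arm(
  rows="0 0 0 0 0 0 0.085; 0 0 0 0 0 0 0.085; 0 0 0 0 0 0 0.085",
)

```text
time: 23.7
position: [0.6875, 0.0369, 0.3202]
orientation: [[-0.258, -0.003, 0.966], [-0.966, -0.001, -0.258], [0.002, -1.0, -0.002]]
wrist_force: [-0.5, -0.3, 0.5]
width: 0.0852
```

```bash
python3 snap.py 20;python3 -c "
from h import *
a=cv2.imread('pics/w20.png');crop(a,240,150,150,150,4,'pics/w20c.png')
for n in ['scene','side']:cv2.imwrite('pics/%s20.png'%n,bot.camera(n)[:,:,::-1])
crop(cv2.imread('pics/scene20.png'),200,160,200,140,4,'pics/sc20.png');crop(cv2.imread('pics/side20.png'),280,100,170,140,4,'pics/si20.png')"
```

```text
t 23.75 p [0.6873 0.0366 0.3198] a -105.01 down [-0.0035 -0.0008 -1.    ] F [ 0.2145 -0.4025 -0.4133] w 0.0852 q [-6.3 15.6 75.6 -0.1 89.   8.7]
[0.0035 0.1976]
```

View pics/w20c.png

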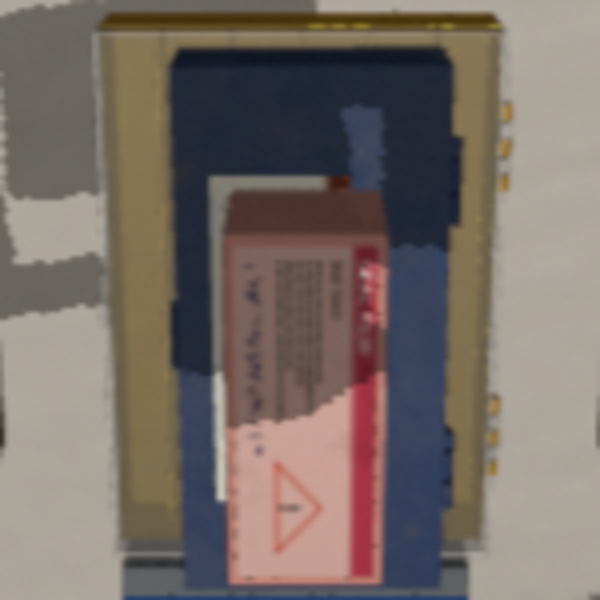

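View pics/sc20.png

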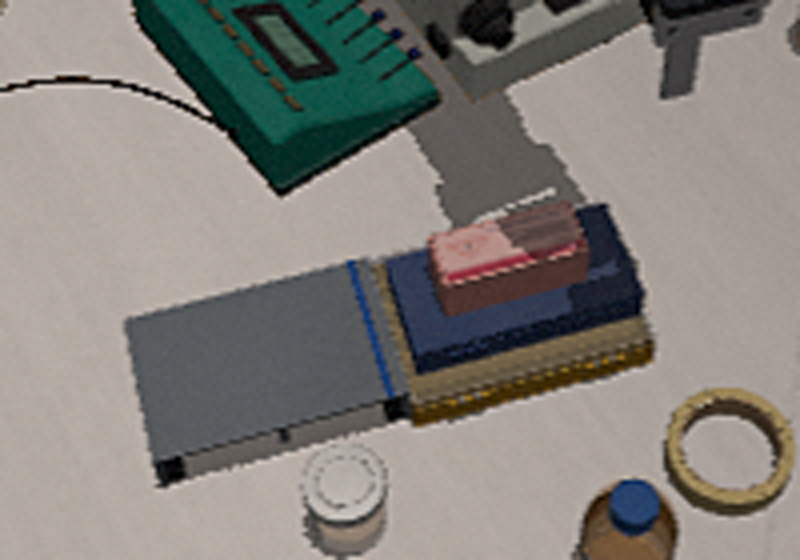

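View pics/si20.png

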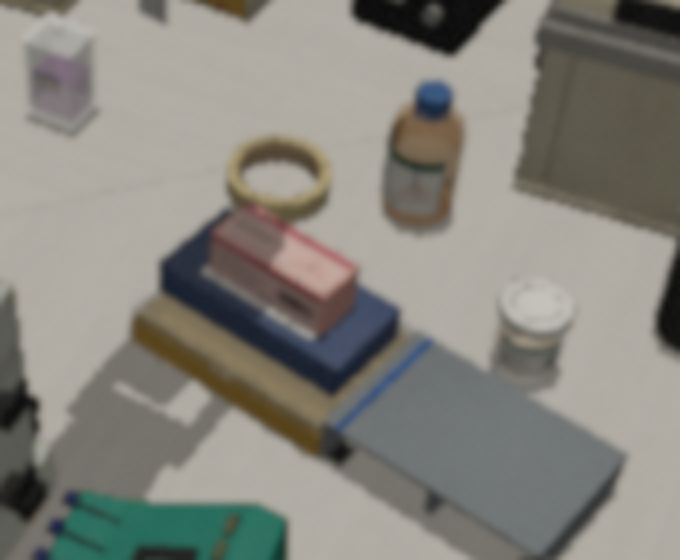

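```bash
python3 -c "
from h import *
import pickle
s=pickle.load(open('s20.pkl','rb'))
C=lambda q:np.array(q)/4+[239.6,149.6]
p=lambda t,u,z:print(t,z,[toR(x).round(4).tolist() for x in cast('wrist',u,z,s)])
p('tray+y',C([(100,30),(502,30)]),.042)
p('box+y top',C([(172,65),(455,65)]),.077);p('box-y top',C([(186,587),(440,587)]),.077)
p('carton+y top',C([(224,235),(388,235)]),.123);p('carton-y',C([(229,582),(382,582)]),.123);p('carton +y base',C([(234,192),(382,192)]),.077)
p('riser edge',C([(122,560),(468,560)]),.048)
a=cv2.imread('pics/scene0.png').astype(int);b=cv2.imread('pics/scene20.png').astype(int)
for n,(x0,y0,x1,y1) in {'jar':(272,270,302,302),'bottle_w':(398,145,420,178),'tip':(403,158,450,202)}.items(): print(n,np.abs(a-b)[y0:y1,x0:x1].mean())
"
```

```text
tray+y 0.042 [[-0.0652, 0.2009], [0.0694, 0.201]]
box+y top 0.077 [[-0.038, 0.1959], [0.0502, 0.196]]
box-y top 0.077 [[-0.038, 0.0107], [0.0508, 0.0108]]
carton+y top 0.123 [[-0.0199, 0.1553], [0.0273, 0.1554]]
carton-y 0.123 [[-0.0201, 0.0417], [0.0275, 0.0418]]
carton +y base 0.077 [[-0.0192, 0.1547], [0.0281, 0.1547]]
riser edge 0.048 [[-0.0643, 0.0036], [0.0641, 0.0038]]
jar 3.455208333333333
bottle_w 2.9054178145087235
tip 2.8465506125080595
```

```bash
python3 -c "
from cell import bot
print(bot.sign_off())"
```

```text
the job is handed in; nothing more can be done
None
```

The stack is finished and handed in at about 24 s, with the gripper well clear. sign_off() gave no verdict.

**What I did:**
- **Tray:** I pushed it against the left end of the riser and stopped at about 13 N.
- **Blue box:** I slid it halfway along the riser and nudged it about 18 mm sideways to centre it on the tray. Then I pushed it past the edge until it dropped. A first look showed it only about 3 mm past the edge, so I pushed it a few millimetres further.
- **Carton:** I gripped it across the 48 mm, set it on the box until I felt about 5 N, then let go.

**Last checks, from the wrist camera except where noted:**
- **Tray:** it is square with the riser. Its far end is 201 mm from the riser edge, against 200 mm if touching, and it is about 2 mm out of line.
- **Box:** it starts about 7 mm past the riser edge and ends about 5 mm short of the tray's far end. It is at least 19 mm in from the tray's sides, and I judge it to be lying flat.
- **Carton:** its base is at least 18 mm inside the box edges on all sides, and it is square.
- **Bystanders:** the scene camera shows no visible change at the bottle, jar or tip box.

**Disagreements:** this last view put the riser edge about 3–4 mm further along than earlier views. I took that off the 7 mm box figure; the raw reading was about 11 mm. An earlier view had also put the tray's near edge about 4 mm off the riser. The stop force and the far-end position both say it is touching.

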